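# Free the seized clamp of a tube mixer and turn its disc by hand

## Task

The black clamp knob on the tube mixer has seized: break it loose with a short firm twist anticlockwise (seen from above), then carry on unscrewing it freely until it has been backed off by at least half a turn in all. Then mix the samples by hand: turn the disc clockwise by its orange crank handle, at an easy pace of no less than three seconds a turn, past the red pointer once and on through one more full turn, and leave the handle standing at the red pointer. Let go, and leave the small vials on and around it where they stand.

Things in the scene. Friction and masses are not known exactly. Their poses are not given: they have to be found in the camera images.
- mixer: Tube mixer, a white machine fixed on the table: base 250 x 360 x 24 mm, head sloping 30 degrees, low side roughly towards the robot. Origin under the base's centre. Its grey disc (radius 82 mm, 8 mm thick) carries six capped tubes lying radially, nothing of them higher than 18 mm above the disc's face.
- disc_axis (a point): Fixed point on the mixer: centre of the disc's upper face, 125 mm over the table. Its axes do not turn with the disc: z is the disc's axis, upward, leaning 30 degrees from vertical towards the low side; x points up the slope to the small red pointer at the rim; y to the left looking up the slope.
- disc (a joint): Disc angle, rad, growing clockwise seen from above; 0 with the handle at the red pointer, 6.283 the same one turn later. Starts between -1.2 and -0.3 (handle on the +y side). At angle a the handle stands at 50 mm x (cos a, -sin a) in disc_axis x, y. Drags hard (about 0.6 N m) while clamped; freed, it has slight friction and stays where left. Stops at -2 and 9.
- handle_grip (a point): Where to grip the orange crank handle: on its axis, 46 mm above the disc's face. A sleeve 18 mm in diameter, parallel to the disc's axis, from 14 to 64 mm above the face, 50 mm from the axis. It spins freely on its pin, so the tool need not turn with it. z is its axis; x and y spin with it.
- knob_grip (a point): Middle of the black round ribbed clamp knob, 42 mm in diameter, 30 mm tall (16 mm below to 14 mm above this point), over an aluminium cover plate (top 7 mm above the disc's face) beside the disc: in disc_axis axes at (0, -135, 38) mm. z is its axis, parallel to the disc's; x and y turn with it. It does not rise, and stands clear of the handle's path.
- knob (a joint): Knob angle, rad, growing anticlockwise seen from above (loosening). Starts at 0, seized: the resistance builds up to about 0.65 N m and gives way suddenly near 0.3 rad; beyond 0.6 rad only a slight drag (0.05 N m) is left. Half a turn is 3.14; stop at 4.0. Round, it can be gripped at any angle. Backing it off also frees the disc from its brake.
- vial_a_mid (a point): Bystander: middle of a glass vial with black cap, 25 mm in diameter, 56 mm tall, standing on the mixer's base along its low edge, left of the middle.
- vial_b_mid (a point): Bystander: middle of a like vial with white cap, standing on the mixer's base at the high right corner.
- vial_c_mid (a point): Bystander: middle of a vial with black cap standing on the table left of the mixer.
- vial_d_mid (a point): Bystander: middle of a vial with white cap standing near the last.

How it is judged (in metres and radians):
On the way, in this order (a step that is already met when the one before it is completed fails the run):
1. the knob is broken loose (value of joint knob above 0.4 rad), for 0.05 s.
2. the knob is backed off by half a turn (value of joint knob above 3 rad), for 0.1 s.
3. the disc is turning on past the pointer (value of joint disc above 2.5 rad), for 0.05 s.
4. the disc has come round a full turn more (value of joint disc above 6.08 rad), for 0.05 s.
At the end, for the whole second after the job is handed in: The knob stands at least half a turn loose (3.0 rad or more), and the disc rests one full turn past its first pass of the red pointer, with the handle at the pointer within 0.2 rad (about 10 mm); the vials stand where they were (none ever moved 25 mm) (value of joint disc between 6.08 and 6.49 rad and velocity of joint disc between -0.1 and 0.1 rad/s and value of joint knob above 3 rad); the robot touches nothing.
It fails at once if the disc is spun too fast (over 5 rad/s) (velocity of joint disc above 5 rad/s or velocity of joint disc below -5 rad/s).
It fails at once if a vial is moved more than 25 mm (distance of any of vial_a_mid, vial_b_mid, vial_c_mid, vial_d_mid from where it was at the start of the episode above 0.025 m).
It also fails if it takes over 72 s, if anything falls off the work surface, if the arm or the gripper's body presses on something with over 40 N, if the wrist force passes 120 N, or if a joint passes its speed limit or range.

## Robot

A 6-joint arm with a two-finger parallel gripper is mounted at the origin on the work surface. World frame = base frame: x ahead of the robot, y to its left, z up, the work surface at z = 0. Lengths are in mm, angles in rad, forces in N, time in s.
With the tool pointing down it reaches from about 350 to 775 mm from the base axis. Payload 7.3 kg.
Tool frame: the origin (TCP) lies on the centre line of the jaws, within the pads' length; the fingertips stand 17 mm ahead of it and the grasp point (between the pads) lies 2 mm behind it; z points along the fingers, y is the line along which they close (so a half turn about z gives the same grasp; the last joint's range is limited). The gripper opens to 92 mm and grips with 3 to 60 N. Pads are 19 mm wide; open, the fingers measure 130 mm over their backs; the gripper's body (75 mm by 190 mm) begins 47 mm behind the grasp point.
Start: joints at [-1.456, 0.342, 1.524, -0, 1.275, -0.146], TCP at [135.395, -507.259, 243.741] pointing down, gripper open.
Joint ranges: [-2.53, 2.53], [-0.77, 2.02], [0.04, 2.7], [-1, 4.14], [0.28, 2.66], [-3.11, 3.11]. Speed limits (rad/s): [2.57, 2.57, 3.14, 3.14, 3.14, 3.14].

## Interface

Orientations are given as [roll, pitch, yaw] about the fixed x, y, z axes, in that order (R = Rz(yaw) Ry(pitch) Rx(roll)).
In Python, from plant import bot gives the robot as it stands. The module is installed in compiled form; this text tells all that it offers.
- The arm moves only by the shell command python3 -m pendant 'ROWS'. ROWS is JSON, a list of rows, each a list of 3 entries, a list of its own where there are three numbers: the shift along the world's x, y, z as a fraction of full scale, then the turn, a rotation vector about the world's x, y, z as a fraction of full scale, then the opening, from -1 (shut) to 1 (fully open), so that 0 is half open. In form: [[[tx, ty, tz], [rx, ry, rz], claw], ...]. A call has exactly 10 rows; each row shifts and turns the commanded pose from where the row before left it; what a row does not reach is not made up. Full scale, the value 1, is 30 mm for a shift and 0.12 rad for a turn. A row lasts 1/12 s, in which the tool goes at most 41.7 mm and 7.16 degrees, less where a joint would pass 70% of its speed; a pose out of reach is approached as far as the arm can. A call with a number of a shift or a turn outside -1 to 1 is refused whole. A call with a gripper value outside its range is refused whole. The fingers move at their own pace and stop on an object; the grip force is fixed at half the most. Time passes only in rows, so rows that do not move let the fingers close, or fill a call up. It gives the time, the measured TCP pose, the force, the opening and the grip force at its end, in the units of the state.
- bot.get_obs(): the state, without advancing time (a new reading comes with each control period).
- bot.capture(name): name is "side" or "top" or "wrist"; returns the picture (420x560x3 uint8, blue, green, red); there is no depth.
- bot.camera_params(name): a dict with "fovy" (degrees; the focal length in pixels is half the picture's height over the tangent of half this angle, whatever the lens; pixels are square), "cx", "cy" (the principal point, pixels), "camera_from_world" (4x4, takes a point from world to camera coordinates). Camera axes: x right, y down, z forward; pixel columns grow to the right and rows downward; lengths in mm; the calibration is good to about 2 mm. A picture is of the moment at which its call begins: read the wrist's pose just before it. camera_params takes no time and is no camera call; for the wrist camera it gives the pose at the moment of the call.
- bot.close_job(): hands the job in; it is judged then, once.
The state is a dict: "time": time; "joint_positions": joint angles; "dq": joint speeds; "tau": joint torques, N m; "tool_pos": TCP position; "tcp_rot": TCP orientation; "contact_force": force on the tool from outside, world axes, zero at the start; "moment": the same for the moment, N m; "grip_width": finger opening in mm; "finger_force": force on a finger pad.
Only numpy, scipy, OpenCV 4.12 (cv2) and the standard library are available. Lean on these libraries where they do the work, as an engineer would, in place of code of your own. Each camera call takes 0.05 s, during which the arm holds its last target. There are 200 camera calls.

## Working session

There is one attempt and no reset: what is moved stays moved. The work goes in short steps, Python scripts to look and compute and a shell command to move; the robot and the scene stay as the last step left them, time stands still between calls to the robot, and variables do not carry over. Pictures are saved under pics/ and viewed, at most 10 in all, crops included, and the job is handed in when it is done.

```bash
mkdir -p pics
python3 - <<'E'
from plant import bot
import cv2,numpy as np
o=bot.get_obs();print({k:np.round(v,3).tolist() for k,v in o.items()})
for n in("side","top"):
    cv2.imwrite(f"pics/{n}0.png",bot.capture(n));p=bot.camera_params(n);print(n,p["fovy"],p["cx"],p["cy"],np.round(p["camera_from_world"],3).tolist())
E
```

```text
{'time': 0.0, 'joint_positions': [-1.456, 0.343, 1.525, -0.0, 1.275, -0.146], 'dq': [-0.001, -0.0, -0.001, -0.0, -0.0, 0.001], 'tau': [-0.0, -43.124, -24.422, 0.072, 0.056, -0.0], 'tool_pos': [135.349, -506.875, 243.028], 'tcp_rot': [-3.14, -0.0, 0.261], 'contact_force': [-1.252, -0.774, 0.922], 'moment': [-0.072, -0.02, -0.057], 'finger_force': 0.0, 'grip_width': 91.844}
side 49.81283080948535 286.39211762900624 216.39307828705114 [[0.958, -0.288, -0.021, -487.583], [-0.156, -0.455, -0.877, 253.044], [0.242, 0.843, -0.481, 777.289], [0.0, 0.0, 0.0, 1.0]]
top 54.257556776027485 285.13482064904497 215.993838338945 [[-0.011, -0.999, 0.033, 103.932], [-0.984, 0.004, -0.18, 572.517], [0.18, -0.034, -0.983, 849.886], [0.0, 0.0, 0.0, 1.0]]
```

View pics/top0.png

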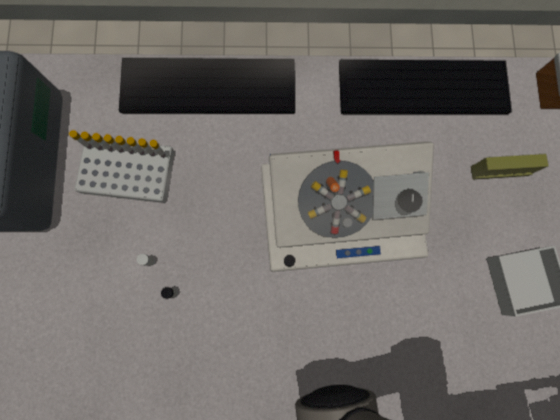

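View pics/side0.png

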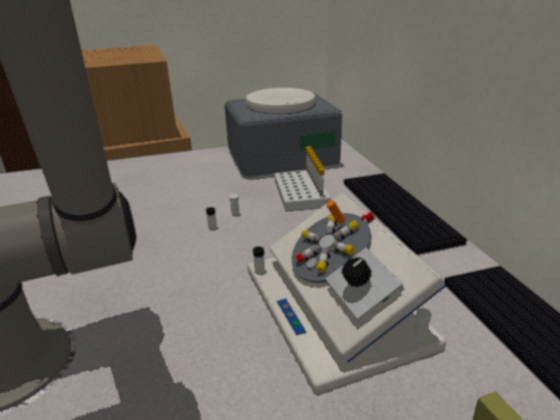

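The top view shows the disc centre near (338,199), pointer (337,156), knob (409,201) and handle (334,185). In the side view the knob is near (357,271) and the handle near (336,212). Vial a is near (289,261) in the top view, at the low edge.

```bash
cat > h.py <<'E'
from plant import bot
import cv2,numpy as np
def cam(n):
    p=bot.camera_params(n);f=210/np.tan(np.radians(p["fovy"]/2));return f,p["cx"],p["cy"],np.array(p["camera_from_world"])
def ray(n,uv,c=None):
    f,cx,cy,T=c or cam(n);d=np.array([(uv[0]-cx)/f,(uv[1]-cy)/f,1]);R=T[:3,:3];return -R.T@T[:3,3],R.T@d/np.linalg.norm(d)
def plane(n,uv,z):
    o,d=ray(n,uv);return o+d*(z-o[2])/d[2]
def tri(r1,r2):
    A=np.stack([r1[1],-r2[1]],1);s=np.linalg.lstsq(A,r2[0]-r1[0],rcond=None)[0]
    a=r1[0]+s[0]*r1[1];b=r2[0]+s[1]*r2[1];return (a+b)/2,np.linalg.norm(a-b)
def proj(n,P):
    f,cx,cy,T=cam(n);q=T[:3,:3]@P+T[:3,3];return np.array([f*q[0]/q[2]+cx,f*q[1]/q[2]+cy])
def blobs(mask,near,r,amin=8):
    n,l,s,c=cv2.connectedComponentsWithStats(mask.astype(np.uint8))
    return [(np.round(c[i],1).tolist(),s[i].tolist()) for i in range(1,n) if s[i,4]>=amin and np.hypot(*(c[i]-near))<r]
E
python3 - <<'E'
from h import *
for n,kn,dn in(("top",(409,201),(338,199)),("side",(357,271),(331,246))):
    im=cv2.imread(f"pics/{n}0.png");hsv=cv2.cvtColor(im,cv2.COLOR_BGR2HSV);H,S,V=[hsv[...,i].astype(int) for i in range(3)]
    print(n,"knob",blobs(V<(75 if n=="top" else 60),kn,25))
    print(" red",blobs(((H<5)|(H>175))&(S>150)&(V>90),dn,75))
    print(" orange",blobs((H>=5)&(H<15)&(S>150)&(V>90),dn,60))
    x,y=kn;print(V[y,x-16:x+17:2])
    x,y=dn;print("disc",hsv[y-12,x-30:x+31:6].tolist())
big=[cv2.resize(cv2.imread(f"pics/{n}0.png")[y:y+130,x:x+190],None,fx=4,fy=4,interpolation=cv2.INTER_CUBIC)[:,:760] for n,x,y in(("top",260,140),)]
cv2.imwrite("pics/top0c.png",big[0])
E
```

```text
top knob [([408.9, 200.2], [397, 189, 25, 23, 391])]
 red [([336.2, 155.8], [334, 151, 5, 12, 50])]
 orange [([332.7, 184.2], [328, 178, 11, 14, 94])]
[128  92  82  67  66  70  68  68  68  83  92  67  68  68  71 122 128]
disc [[90, 9, 83], [23, 184, 125], [23, 100, 115], [90, 3, 74], [11, 172, 151], [11, 177, 144], [20, 10, 79], [75, 6, 83], [105, 6, 84], [23, 71, 94], [23, 176, 133]]
side knob [([354.3, 270.3], [333, 248, 38, 39, 678])]
 red [([367.2, 215.3], [362, 212, 11, 7, 41]), ([299.2, 256.8], [296, 253, 8, 8, 40])]
 orange [([335.4, 211.3], [327, 201, 18, 22, 179])]
[104  23  21  12  23  24  23  22  25  21  18  14  10  15  15  92 148]
disc [[20, 76, 138], [25, 77, 123], [24, 17, 150], [90, 12, 84], [98, 11, 91], [20, 9, 85], [178, 37, 104], [0, 18, 72], [110, 30, 51], [100, 18, 86], [116, 19, 92]]
```

View pics/top0c.png

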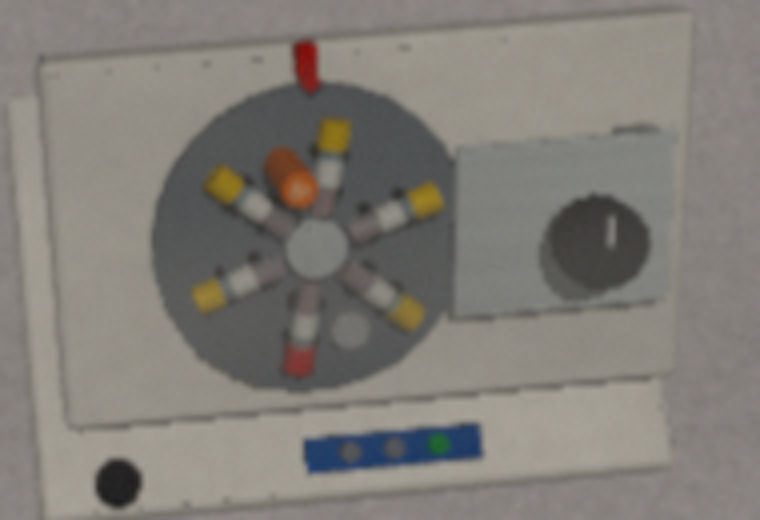

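The crop shows the disc's face centred at about (307,237) in the crop, which is (336.7,199.2) in full. The knob's top face is at (409.5,200.5), and the handle's tip is at about (299,188) in the crop, full (334.7,187), with its base up-left.

Run:
```python
from h import *
from scipy.optimize import least_squares
C=plane("top",(336.7,199.2),125);Kt=plane("top",(409.5,200.5),170)
tip=plane("top",(334.7,187),200)
print("C",C,"Ktop",Kt,"tip@200",tip)
K2,e=tri(ray("top",(409.3,200.5)),ray("side",(355,270.5)));print("K tri",K2,e)
H2,e=tri(ray("top",(332.7,184.2)),ray("side",(335.4,211.3)));print("H tri",H2,e)
def fr(p):
    h=np.array([np.cos(p[2]),np.sin(p[2]),0]);k=np.array([0,0,1.]);c,s=np.cos(np.pi/6),.5
    x=c*h+s*k;z=-s*h+c*k;return np.array([p[0],p[1],125]),np.stack([x,np.cross(z,x),z],1)
def res(p):
    c,R=fr(p);P=lambda q:c+R@np.array(q,float)
    a=p[3];hd=lambda z:(50*np.cos(a),-50*np.sin(a),z)
    return np.concatenate([proj("top",P((0,0,0)))-(336.7,199.2),proj("top",P((0,-135,52)))-(409.5,200.5),
     proj("side",P((0,-135,38)))-(355,270.5),proj("top",P(hd(39)))-(332.7,184.2),proj("side",P(hd(39)))-(335.4,211.3)])
r=least_squares(res,[C[0],C[1],0,-.6]);print(r.x,np.round(r.fun,1))
c,R=fr(r.x);print("R",R.round(3).tolist());print("K",c+R@[0,-135,38]);np.save("fit.npy",r.x)
for i,m in(("top",(289,260)),("side",(259,254))):print(i,plane(i,m,24+56 if i=="top" else 80))
```

```text
C [593.87259357  -3.11857568 125.        ] Ktop [ 580.73718299 -136.91146944  170.        ] tip@200 [600.20487747  12.21103765 200.        ]
K tri [ 584.17076216 -140.77907261  158.70326027] 1.8875611888562935
H tri [611.46849547  12.77690542 183.61553949] 3.1408220651986665
[ 5.91929698e+02 -2.00513798e+00  1.02572635e-01 -2.71018307e-01] [-0.5  0.9  1.1  0.4  0.3 -0.6 -0.3 -1.3 -0.4  0.3]
R [[0.861, -0.102, -0.497], [0.089, 0.995, -0.051], [0.5, 0.0, 0.866]]
K [ 586.85259771 -138.24104755  157.90896534]
top [474.68432476  93.55745015  80.        ]
side [474.75510294  72.10874119  80.        ]
```

```bash
cat >> h.py <<'E'
from scipy.spatial.transform import Rotation as Ro
def frame(p=None):
    p=np.load("fit.npy") if p is None else p
    h=np.array([np.cos(p[2]),np.sin(p[2]),0]);k=np.array([0,0,1.]);c,s=np.cos(np.pi/6),.5
    x=c*h+s*k;z=-s*h+c*k;return np.array([p[0],p[1],125]),np.stack([x,np.cross(z,x),z],1)
def todo(q,yaw):
    """shift (in full scales) and turn to TCP at disc_axis point q, tool spun by yaw about the world z before tilting"""
    c,R=frame();o=bot.get_obs();T=c+R@np.array(q,float)
    ax=np.cross([0,0,-1],-R[:,2]);tilt=Ro.from_rotvec(ax/np.linalg.norm(ax)*np.pi/6)
    G=tilt*Ro.from_euler("xyz",[np.pi,0,yaw]);cur=Ro.from_euler("xyz",o["tcp_rot"])
    d=T-np.array(o["tool_pos"]);w=(G*cur.inv()).as_rotvec()
    print("t",round(o["time"],2),"target",T.round(1),"d",d.round(1),"scaled",(d/30).round(2),"turn/0.12",(w/.12).round(2),"j",np.round(o["joint_positions"],2),"F",np.round(o["contact_force"],1),"M",np.round(o["moment"],2),"w",round(o["grip_width"],1),"ff",round(o["finger_force"],1))
    print("local",(R.T@(np.array(o["tool_pos"])-c)).round(1))
E
python3 -c "
from h import *
todo((0,-135,130),-0.44)"
```

```text
t 0.1 target [ 541.1 -143.   237.6] d [405.7 364.   -5.5] scaled [13.52 12.13 -0.18] turn/0.12 [ 1.94 -4.   -5.71] j [-1.46  0.34  1.52  0.    1.28 -0.15] F [-0.4  0.7 -0.5] M [ 0.02 -0.02  0.06] w 91.6 ff 0.0
local [-379.  -455.5  355.2]
```

```bash
python3 -m pendant '[[[0.68,0.6,0.2],[0.1,-0.2,-0.29],1],[[0.68,0.6,0.2],[0.1,-0.2,-0.29],1],[[0.68,0.6,0.2],[0.1,-0.2,-0.29],1],[[0.68,0.6,0.2],[0.1,-0.2,-0.29],1],[[0.68,0.6,0.2],[0.1,-0.2,-0.29],1],[[0.68,0.6,0.2],[0.1,-0.2,-0.29],1],[[0.68,0.6,0.2],[0.1,-0.2,-0.29],1],[[0.68,0.6,0.2],[0.1,-0.2,-0.29],1],[[0.68,0.6,0.2],[0.1,-0.2,-0.29],1],[[0.68,0.6,0.2],[0.1,-0.2,-0.29],1]]'
python3 -m pendant '[[[0.68,0.6,0],[0.1,-0.2,-0.29],1],[[0.68,0.6,0],[0.1,-0.2,-0.29],1],[[0.68,0.6,0],[0.1,-0.2,-0.29],1],[[0.68,0.6,0],[0.1,-0.2,-0.29],1],[[0.68,0.6,0],[0.1,-0.2,-0.29],1],[[0.68,0.6,0],[0.1,-0.2,-0.29],1],[[0.68,0.6,0],[0.1,-0.2,-0.29],1],[[0.68,0.6,0],[0.1,-0.2,-0.29],1],[[0.6,0.6,0],[0.1,-0.2,-0.29],1],[[0,0,0],[0,0,0],1]]'
python3 - <<'E'
from h import *
todo((0,-135,130),-0.44)
P=bot.camera_params("wrist");im=bot.capture("wrist");cv2.imwrite("pics/w1.png",im)
np.savez("w1.npz",T=np.array(P["camera_from_world"]),k=[P["fovy"],P["cx"],P["cy"]])
c,R=frame();print(P["fovy"],"proj K,Ktop,C,H", [proj("wrist",c+R@np.array(q,float)).round(0) for q in((0,-135,38),(0,-135,52),(0,0,0),(48,13,64))])
E
```

```text
time: 0.93
tool_pos: [340.1, -326.1, 303.7]
tcp_rot: [-3.04, -0.248, -0.104]
contact_force: [-0.3, -1.4, 0.1]
grip_width: 92.0
finger_force: 0.0
time: 1.77
tool_pos: [521.7, -162.1, 303.1]
tcp_rot: [-2.865, -0.423, -0.474]
contact_force: [-0.5, 0.3, -0.2]
grip_width: 91.8
finger_force: 0.0
t 1.77 target [ 541.1 -143.   237.6] d [ 19.4  19.1 -65.5] scaled [ 0.65  0.64 -2.18] turn/0.12 [ 0.01 -0.19 -0.22] j [-0.63  0.13  1.75  0.42  0.93  1.16] F [-0.5  0.3 -0.2] M [ 0.04  0.36 -0.01] w 91.8 ff 0.0
local [  14.3 -152.   197.3]
68.15545023255149 proj K,Ktop,C,H [array([275., 212.]), array([275., 217.]), array([178., 255.]), array([117., 252.])]
```

View pics/w1.png

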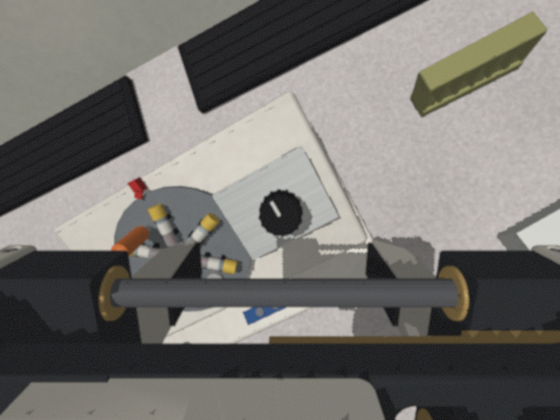

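The wrist view shows the knob at about (281,213), roughly 6 px right of the prediction. The handle's tip is near (122,245) and the pointer near (138,188). I'll refit with this view included.

Run:
```python
from h import *
from scipy.optimize import least_squares
im=cv2.imread("pics/w1.png");hsv=cv2.cvtColor(im,cv2.COLOR_BGR2HSV);H,S,V=[hsv[...,i].astype(int) for i in range(3)]
kb=blobs(V<60,(281,213),20,100);print(kb)
print("red",blobs(((H<5)|(H>175))&(S>150)&(V>90),(138,188),30))
print("or",blobs((H>=5)&(H<15)&(S>150)&(V>90),(128,240),40))
k=kb[0][0]
todo((0,-135,110),-0.44)
def res(p):
    c,R=frame(p);P=lambda q:c+R@np.array(q,float)
    a=p[3];hd=lambda z:(50*np.cos(a),-50*np.sin(a),z)
    return np.concatenate([proj("top",P((0,0,0)))-(336.7,199.2),proj("top",P((0,-135,52)))-(409.5,200.5),
     proj("side",P((0,-135,38)))-(355,270.5),proj("top",P(hd(39)))-(332.7,184.2),proj("side",P(hd(39)))-(335.4,211.3),
     proj("wrist",P((0,-135,48)))-k,proj("wrist",P(hd(39)))-WO])
WO=np.array(blobs((H>=5)&(H<15)&(S>150)&(V>90),(128,240),40,50)[0][0])
r=least_squares(res,np.load("fit.npy"),loss="soft_l1");print(r.x,np.round(res(r.x),1))
np.save("fit.npy",r.x);c,R=frame();print("K",c+R@[0,-135,38],"wrist K on z=157.9+8:",plane("wrist",k,166.6)-10*R[:,2])
todo((0,-135,90),-0.44)
```

```text
[([281.2, 213.0], [260, 190, 42, 45, 1355])]
red [([136.4, 188.5], [129, 181, 14, 18, 137])]
or [([131.4, 240.2], [112, 227, 36, 27, 467])]
t 1.82 target [ 551.  -141.9  220.3] d [ 30.2  21.4 -82.8] scaled [ 1.01  0.71 -2.76] turn/0.12 [ 0.02 -0.2  -0.23] j [-0.63  0.13  1.75  0.42  0.94  1.15] F [-0.2 -0.1 -0.1] M [0.01 0.3  0.05] w 91.8 ff 0.0
local [  13.5 -153.2  197.9]
[ 5.92488152e+02 -5.59531035e+00  1.01076077e-01 -3.00353343e-01] [ 1.2  0.7  2.9  0.2  1.4  0.6  0.9 -1.3  0.1  0.9 -3.3  0.7 -1.   0.4]
K [ 587.20717284 -141.82346919  157.90896534] wrist K on z=157.9+8: [ 586.6101103  -145.1664966   157.93974596]
t 1.82 target [ 561.3 -144.4  202.9] d [  40.5   18.9 -100.2] scaled [ 1.35  0.63 -3.34] turn/0.12 [ 0.02 -0.2  -0.24] j [-0.63  0.13  1.75  0.42  0.94  1.15] F [-0.2 -0.1 -0.1] M [0.01 0.3  0.05] w 91.8 ff 0.0
local [  13.5 -149.7  197.8]
```

```bash
python3 -m pendant '[[[0.27,0.12,-0.67],[0,-0.04,-0.05],1],[[0.27,0.12,-0.67],[0,-0.04,-0.05],1],[[0.27,0.12,-0.67],[0,-0.04,-0.05],1],[[0.27,0.12,-0.67],[0,-0.04,-0.05],1],[[0.27,0.12,-0.67],[0,-0.04,-0.05],1],[[0,0,0],[0,0,0],1],[[0,0,0],[0,0,0],1],[[0,0,0],[0,0,0],1],[[0,0,0],[0,0,0],1],[[0,0,0],[0,0,0],1]]'
python3 - <<'E'
from h import *
todo((0,-135,90),-0.44)
c,R=frame();im=bot.capture("wrist");cv2.imwrite("pics/w2.png",im)
hsv=cv2.cvtColor(im,cv2.COLOR_BGR2HSV);V=hsv[...,2]
pk=proj("wrist",c+R@np.array([0,-135,48.]));print(pk);b=blobs(V<60,pk,60,100);print(b)
todo((0,-135,38),-0.44)
E
```

```text
time: 2.65
tool_pos: [561.3, -148.0, 204.8]
tcp_rot: [-2.855, -0.448, -0.51]
contact_force: [-0.1, 0.0, 0.4]
grip_width: 92.0
finger_force: 0.0
t 2.65 target [ 561.3 -144.4  202.9] d [-0.   3.6 -1.9] scaled [-0.    0.12 -0.06] turn/0.12 [0.04 0.02 0.04] j [-0.55  0.28  1.86  0.53  0.63  1.09] F [-0.1  0.   0.4] M [ 0.01  0.32 -0.04] w 92.0 ff 0.0
local [   0.6 -138.6   91.8]
[280.06103277 244.63837477]
[([281.7, 243.2], [248, 207, 67, 73, 3417])]
t 2.7 target [ 587.2 -141.8  157.9] d [ 25.9   6.  -46.7] scaled [ 0.86  0.2  -1.56] turn/0.12 [0.03 0.02 0.04] j [-0.55  0.28  1.86  0.53  0.63  1.09] F [-0.1 -0.1  0.2] M [ 0.04  0.31 -0.06] w 91.9 ff 0.0
local [   0.4 -138.4   91.6]
```

View pics/w2.png

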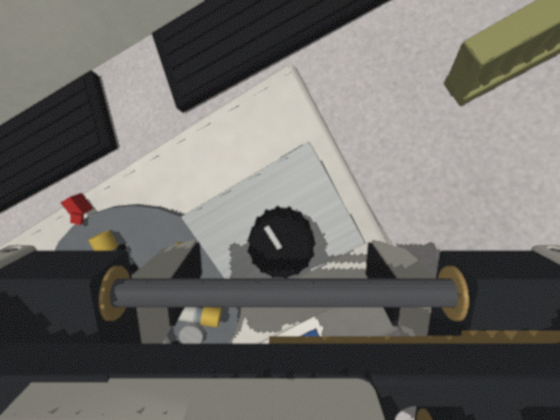

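The knob sits centred between the fingers at about (282,243), within 2 px of the prediction. I'll descend along the axis and grip.

```bash
python3 -m pendant '[[[0.28,0.05,-0.52],[0,0,0],1],[[0.28,0.05,-0.52],[0,0,0],1],[[0.28,0.05,-0.52],[0,0,0],1],[[0,0,0],[0,0,0],1],[[0,0,0],[0,0,0],1],[[0,0,0],[0,0,0],-1],[[0,0,0],[0,0,0],-1],[[0,0,0],[0,0,0],-1],[[0,0,0],[0,0,0],-1],[[0,0,0],[0,0,0],-1]]'
python3 -c "
from h import *
todo((0,-135,38),-0.44)"
```

```text
time: 3.53
tool_pos: [586.3, -142.9, 157.0]
tcp_rot: [-2.855, -0.446, -0.51]
contact_force: [0.2, -0.1, 0.5]
grip_width: 62.8
finger_force: 0.0
t 3.53 target [ 587.2 -141.8  157.9] d [0.9 1.1 0.9] scaled [0.03 0.04 0.03] turn/0.12 [0.03 0.01 0.04] j [-0.51  0.39  1.86  0.6   0.53  1.04] F [ 0.2 -0.1  0.5] M [0.06 0.34 0.  ] w 62.8 ff 0.0
local [  -1.3 -136.    37.7]
```

```bash
python3 -m pendant '[[[0,0,0],[0,0,0],-1],[[0,0,0],[0,0,0],-1],[[0,0,0],[0,0,0],-1],[[0,0,0],[0,0,0],-1],[[0,0,0],[0,0,0],-1],[[0,0,0],[0,0,0],-1],[[0,0,0],[0,0,0],-1],[[0,0,0],[0,0,0],-1],[[0,0,0],[0,0,0],-1],[[0,0,0],[0,0,0],-1]]'
python3 -c "
from h import *
todo((0,-135,38),-0.44)"
```

```text
time: 4.37
tool_pos: [586.3, -142.6, 156.5]
tcp_rot: [-2.855, -0.445, -0.509]
contact_force: [0.0, 0.9, 2.3]
grip_width: 41.2
finger_force: 30.0
t 4.37 target [ 587.2 -141.8  157.9] d [0.9 0.8 1.4] scaled [0.03 0.03 0.05] turn/0.12 [0.02 0.01 0.04] j [-0.51  0.39  1.86  0.6   0.53  1.04] F [0.  0.9 2.3] M [0.24 0.18 0.09] w 41.2 ff 30.0
local [  -1.5 -135.7   37.2]
```

Well gripped, with low side force. Next comes the break-loose twist.

```bash
python3 -m pendant '[[[0,0,0],[-0.3,-0.03,0.52],-1],[[0,0,0],[-0.3,-0.03,0.52],-1],[[0,0,0],[-0.3,-0.03,0.52],-1],[[0,0,0],[-0.3,-0.03,0.52],-1],[[0,0,0],[-0.3,-0.03,0.52],-1],[[0,0,0],[-0.3,-0.03,0.52],-1],[[0,0,0],[-0.3,-0.03,0.52],-1],[[0,0,0],[-0.3,-0.03,0.52],-1],[[0,0,0],[-0.3,-0.03,0.52],-1],[[0,0,0],[-0.3,-0.03,0.52],-1]]'
python3 - <<'E'
from h import *
todo((0,-135,38),-0.44)
cv2.imwrite("pics/w3.png",bot.capture("wrist"))
E
```

```text
time: 5.2
tool_pos: [586.8, -141.8, 156.7]
tcp_rot: [3.035, -0.519, 0.307]
contact_force: [3.5, 6.5, 2.5]
grip_width: 41.1
finger_force: 30.0
t 5.2 target [ 587.2 -141.8  157.9] d [0.4 0.  1.2] scaled [0.01 0.   0.04] turn/0.12 [ 3.01  0.33 -5.17] j [-0.51  0.39  1.87  0.61  0.52  0.3 ] F [3.5 6.5 2.5] M [ 1.1  -0.29 -0.38] w 41.1 ff 30.0
local [  -1.  -135.    37.2]
```

View pics/w3.png

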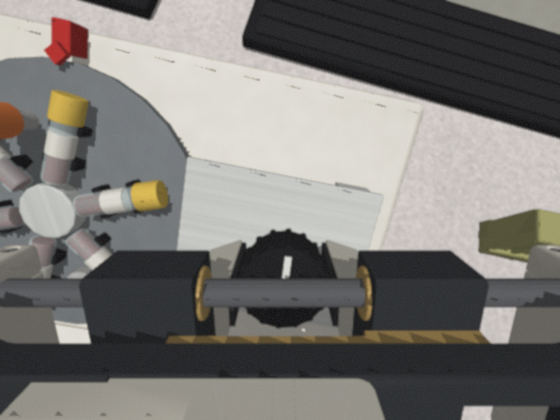

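The white index mark now runs from about (286,278) to (289,257). The knob seems to have turned less than the tool, so I'll measure the mark's angle in the knob plane.

```bash
cat >> h.py <<'E'
def mark(im,c=None):
    C,R=frame();n=R[:,2];f,cx,cy,T=c or cam("wrist")
    q=T[:3,:3]@(C+R@np.array([0,-135,52.]))+T[:3,3];u,v=int(f*q[0]/q[2]+cx),int(f*q[1]/q[2]+cy)
    x0,y0=u-28,max(v-32,0);g=im[y0:v+22,x0:u+28];V=g.max(2)
    m=(V>120)
    best=blobs(m,(u-x0,v-y0),22,15)
    if not best:return print("no mark",u,v)
    nl,l,s,cc=cv2.connectedComponentsWithStats(m.astype(np.uint8));i=min(range(1,nl),key=lambda i:np.hypot(*(cc[i]-(u-x0,v-y0)))+(99 if s[i,4]<15 else 0))
    ys,xs=np.nonzero(l==i);P=[]
    for a,b in zip(xs+x0,ys+y0):
        o,d=ray(0,(a,b),(f,cx,cy,T));t=((C+52*n-o)@n)/(d@n);P.append((R.T@(o+t*d-C))[:2]-(0,-135))
    P=np.array(P);w=np.linalg.eigh(np.cov(P.T))[1][:,1];w=w if w@P.mean(0)>0 else -w
    print("mark centre",P.mean(0).round(1),"line deg",np.degrees(np.arctan2(w[1],w[0])).round(1),"n",len(P),"px",(xs.mean()+x0,ys.mean()+y0))
E
python3 - <<'E'
from h import *
d=np.load("w1.npz");f=210/np.tan(np.radians(d["k"][0]/2))
mark(cv2.imread("pics/w1.png"),(f,d["k"][1],d["k"][2],d["T"]))
mark(cv2.imread("pics/w3.png"))
E
```

```text
mark centre [8.5 0.3] line deg -0.8 n 64 px (np.float64(274.828125), np.float64(208.421875))
mark centre [11.  1.] line deg 2.3 n 171 px (np.float64(286.42105263157896), np.float64(266.4970760233918))
```

```bash
cat > s.py <<'E'
from h import *
import sys
def st(lk=True):
    C,R=frame();o=bot.get_obs();M=np.array(o["moment"]);print("axial M",round(float(M@R[:,2]),3),"tau6",round(o["tau"][5],3),"j6",round(o["joint_positions"][5],3))
    todo((0,-135,38),-0.44)
    if lk: mark(bot.capture("wrist"))
st()
E
python3 s.py
python3 -m pendant '[[[0,0,0],[-0.5,-0.05,0.86],-1],[[0,0,0],[-0.5,-0.05,0.86],-1],[[0,0,0],[0,0,0],-1],[[0,0,0],[0,0,0],-1],[[0,0,0],[0,0,0],-1],[[0,0,0],[0,0,0],-1],[[0,0,0],[0,0,0],-1],[[0,0,0],[0,0,0],-1],[[0,0,0],[0,0,0],-1],[[0,0,0],[0,0,0],-1]]' >/dev/null
python3 s.py
```

```text
axial M -0.653 tau6 -0.56 j6 0.3
t 5.25 target [ 587.2 -141.8  157.9] d [ 0.4 -0.   1.2] scaled [ 0.01 -0.    0.04] turn/0.12 [ 3.03  0.34 -5.21] j [-0.51  0.39  1.87  0.61  0.52  0.3 ] F [3.6 7.3 1.3] M [ 1.05 -0.31 -0.17] w 41.7 ff 30.0
local [  -1.  -134.9   37.2]
mark centre [11.   0.9] line deg 1.7 n 171 px (np.float64(286.55555555555554), np.float64(266.5497076023392))
axial M -0.4 tau6 -0.385 j6 0.066
t 6.13 target [ 587.2 -141.8  157.9] d [ 0.7 -0.2  1.4] scaled [ 0.02 -0.01  0.05] turn/0.12 [ 4.    0.43 -6.88] j [-0.51  0.39  1.87  0.61  0.52  0.07] F [2.9 6.3 2.5] M [ 0.98 -0.25  0.09] w 41.3 ff 30.0
local [  -1.3 -134.7   37.1]
no mark 284 288
```

Run:
```python
from h import *
im=bot.capture("wrist");cv2.imwrite("pics/w4.png",cv2.resize(im[190:350,180:400],None,fx=3,fy=3))
```

```text
(no output)
```

View pics/w4.png

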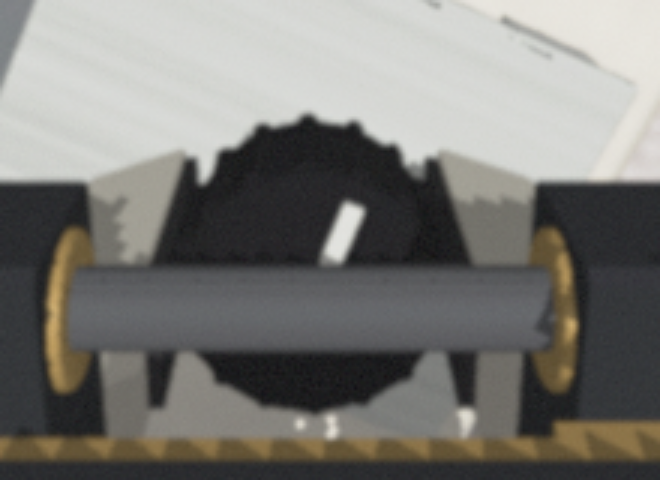

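```bash
sed -i 's/(u-x0,v-y0),22,15)/(u-x0,v-y0),32,15)/; s/x0,y0=u-28,max(v-32,0);g=im\[y0:v+22/x0,y0=u-28,max(v-36,0);g=im[y0:v-4/' h.py
python3 s.py
python3 -m pendant '[[[0,0,0],[0,0,0],-0.2],[[0,0,0],[0,0,0],-0.2],[[0,0,0],[0,0,0],0],[[0,0,0],[0,0,0],0],[[0,0,0],[0,0,0],0],[[0,0,0],[0,0,0],0],[[0,0,0],[0,0,0],0],[[0,0,0],[0,0,0],0],[[0,0,0],[0,0,0],0],[[0,0,0],[0,0,0],0]]' >/dev/null
python3 s.py
```

```text
axial M -0.44 tau6 -0.385 j6 0.066
t 6.23 target [ 587.2 -141.8  157.9] d [ 0.7 -0.2  1.4] scaled [ 0.02 -0.01  0.05] turn/0.12 [ 4.    0.43 -6.88] j [-0.51  0.39  1.87  0.61  0.52  0.07] F [2.1 5.3 1.5] M [ 0.99 -0.25  0.04] w 41.6 ff 30.0
local [  -1.3 -134.7   37.1]
mark centre [11.2  0.6] line deg 2.8 n 169 px (np.float64(293.8343195266272), np.float64(267.301775147929))
axial M 0.002 tau6 0.034 j6 0.065
t 7.12 target [ 587.2 -141.8  157.9] d [0.9 1.  1.5] scaled [0.03 0.03 0.05] turn/0.12 [ 4.02  0.42 -6.88] j [-0.51  0.39  1.87  0.61  0.52  0.07] F [ 0.  -0.3 -0.7] M [-0.05  0.33 -0.01] w 45.9 ff 0.0
local [  -1.6 -135.9   37.2]
mark centre [10.8  0.4] line deg -0.1 n 185 px (np.float64(291.87567567567567), np.float64(266.68108108108106))
```

```bash
python3 -m pendant '[[[0.03,0.03,0.05],[0,0,0],0.3],[[0,0,0],[0,0,0],0.3],[[0,0,0],[0.5,0.05,-0.86],0.3],[[0,0,0],[0.5,0.05,-0.86],0.3],[[0,0,0],[0.5,0.05,-0.86],0.3],[[0,0,0],[0.5,0.05,-0.86],0.3],[[0,0,0],[0.5,0.05,-0.86],0.3],[[0,0,0],[0.5,0.05,-0.86],0.3],[[0,0,0],[0.5,0.05,-0.86],0.3],[[0,0,0],[0.5,0.05,-0.86],0.3]]' >/dev/null
python3 -m pendant '[[[0,0,0],[0.5,0.05,-0.86],0.3],[[0,0,0],[0.5,0.05,-0.86],0.3],[[0,0,0],[0.5,0.05,-0.86],0.3],[[0,0,0],[0.5,0.05,-0.86],0.3],[[0,0,0],[0.5,0.05,-0.86],0.3],[[0,0,0],[0.5,0.05,-0.86],0.3],[[0,0,0],[0.5,0.05,-0.86],0.3],[[0,0,0],[0.5,0.05,-0.86],0.3],[[0,0,0],[0,0,0],0.3],[[0,0,0],[0,0,0],0.3]]' >/dev/null
python3 s.py
```

```text
axial M -0.05 tau6 0.388 j6 1.983
t 8.83 target [ 587.2 -141.8  157.9] d [-0.   0.  -0.1] scaled [-0.  0. -0.] turn/0.12 [-3.96 -0.4   6.86] j [-0.51  0.39  1.86  0.6   0.54  1.98] F [-0.8 -0.4 -0.1] M [ 0.07  0.23 -0.  ] w 59.9 ff 0.0
local [ 1.00e-01 -1.35e+02  3.81e+01]
no mark 285 287
```

```bash
python3 -m pendant '[[[0,0,0],[0,0,0],-1],[[0,0,0],[0,0,0],-1],[[0,0,0],[0,0,0],-1],[[0,0,0],[0,0,0],-1],[[0,0,0],[0,0,0],-1],[[0,0,0],[0,0,0],-1],[[0,0,0],[-0.5,-0.05,0.86],-1],[[0,0,0],[-0.5,-0.05,0.86],-1],[[0,0,0],[-0.5,-0.05,0.86],-1],[[0,0,0],[-0.5,-0.05,0.86],-1]]' 
python3 -c "
import s"
python3 -m pendant '[[[0,0,0],[-0.5,-0.05,0.86],-1],[[0,0,0],[-0.5,-0.05,0.86],-1],[[0,0,0],[-0.5,-0.05,0.86],-1],[[0,0,0],[-0.5,-0.05,0.86],-1],[[0,0,0],[-0.5,-0.05,0.86],-1],[[0,0,0],[-0.5,-0.05,0.86],-1],[[0,0,0],[-0.5,-0.05,0.86],-1],[[0,0,0],[-0.5,-0.05,0.86],-1],[[0,0,0],[-0.5,-0.05,0.86],-1],[[0,0,0],[-0.5,-0.05,0.86],-1]]' 
python3 s.py
```

```text
time: 9.72
tool_pos: [584.8, -140.8, 155.8]
tcp_rot: [-2.689, -0.263, -0.973]
contact_force: [-7.5, -1.1, -3.5]
grip_width: 41.3
finger_force: 30.1
axial M -0.963 tau6 0.976 j6 1.507
t 9.72 target [ 587.2 -141.8  157.9] d [ 2.4 -1.   2.2] scaled [ 0.08 -0.03  0.07] turn/0.12 [-1.97 -0.24  3.41] j [-0.51  0.39  1.86  0.6   0.54  1.51] F [-7.5 -1.1 -3.5] M [ 0.33  1.91 -0.81] w 41.3 ff 30.1
local [  -3.1 -133.7   37.3]
mark centre [12.   1.8] line deg 13.9 n 35 px (np.float64(256.51428571428573), np.float64(274.54285714285714))
time: 10.6
tool_pos: [587.5, -141.5, 157.7]
tcp_rot: [3.033, -0.518, 0.31]
contact_force: [4.2, 2.3, -2.6]
grip_width: 41.2
finger_force: 30.1
axial M -0.945 tau6 1.035 j6 0.31
t 10.6 target [ 587.2 -141.8  157.9] d [-0.3 -0.3  0.2] scaled [-0.01 -0.01  0.01] turn/0.12 [ 3.03  0.33 -5.19] j [-0.51  0.39  1.86  0.6   0.53  0.31] F [ 4.2  2.3 -2.6] M [ 0.73 -0.02 -0.67] w 41.2 ff 30.1
local [   0.2 -134.7   37.7]
mark centre [11.3  1.4] line deg 6.4 n 156 px (np.float64(286.0), np.float64(267.5))
```

Run:
```python
from h import *
C,R=frame();K=C+R@[0,-135,38.]
todo((0,-135,38),-0.44)
o=bot.get_obs();x=R.T@Ro.from_euler("xyz",o["tcp_rot"]).as_matrix()[:,0];print("x_t local",x.round(3),np.arctan2(x[1],x[0]))
d=21.5
def T(ph):return K+R@(-d*np.array([np.cos(ph),np.sin(ph),0]))
p0=-0.25
print("to start",((T(p0)-o["tool_pos"])/30).round(3),"spin cw rows", (np.arctan2(x[1],x[0])-p0)/.12)
for i in range(14):print(round(p0+i*.07,2),((T(p0+(i+1)*.07)-T(p0+i*.07))/30).round(3))
print("turn .07",(R[:,2]*.07/.12).round(3))
```

```text
t 10.65 target [ 587.2 -141.8  157.9] d [-0.2 -0.3  0.2] scaled [-0.01 -0.01  0.01] turn/0.12 [ 3.06  0.33 -5.25] j [-0.51  0.39  1.86  0.6   0.53  0.3 ] F [ 4.8  2.  -2.4] M [ 0.4  -0.08 -0.33] w 41.1 ff 30.0
local [ 1.000e-01 -1.347e+02  3.770e+01]
x_t local [0.982 0.188 0.003] 0.18893581912384363
to start [-0.623  0.105 -0.341] spin cw rows 3.657798492698697
-0.25 [-0.004 -0.05  -0.005]
-0.18 [-0.001 -0.05  -0.004]
-0.11 [ 0.002 -0.05  -0.002]
-0.04 [ 0.005 -0.05  -0.   ]
0.03 [ 0.008 -0.05   0.002]
0.1 [ 0.011 -0.049  0.003]
0.17 [ 0.014 -0.048  0.005]
0.24 [ 0.017 -0.047  0.007]
0.31 [ 0.019 -0.045  0.008]
0.38 [ 0.022 -0.044  0.01 ]
0.45 [ 0.025 -0.042  0.012]
0.52 [ 0.027 -0.04   0.013]
0.59 [ 0.029 -0.038  0.015]
0.66 [ 0.032 -0.036  0.016]
turn .07 [-0.29  -0.029  0.505]
```

```bash
python3 -m pendant '[[[0,0,0],[0,0,0],0.2],[[0,0,0],[0,0,0],0.2],[[0,0,0],[0,0,0],0.2],[[-0.15,0.03,-0.09],[0.45,0.05,-0.79],0.2],[[-0.16,0.03,-0.09],[0.45,0.05,-0.79],0.2],[[-0.16,0.03,-0.08],[0.45,0.05,-0.79],0.2],[[-0.15,0.02,-0.08],[0.45,0.05,-0.79],0.2],[[0,0,0],[0,0,0],0.2],[[0,0,0],[0,0,0],0.2],[[0,0,0],[0,0,0],-1]]'
python3 -m pendant '[[[0,0,0],[0,0,0],-1],[[0,0,0],[0,0,0],-1],[[0,0,0],[0,0,0],-1],[[0,0,0],[0,0,0],-1],[[0,0,0],[0,0,0],-1],[[0,0,0],[0,0,0],-1],[[0,0,0],[0,0,0],-1],[[0,0,0],[0,0,0],-1],[[0,0,0],[0,0,0],-1],[[0,0,0],[0,0,0],-1]]'
python3 - <<'E'
from s import *
C,R=frame();o=bot.get_obs();T=Ro.from_euler("xyz",o["tcp_rot"]).as_matrix()
print("knob in tool",(T.T@(C+R@[0,-135,38.]-o["tool_pos"])).round(1))
E
```

```text
time: 11.48
tool_pos: [568.9, -138.8, 148.1]
tcp_rot: [-3.003, -0.506, -0.194]
contact_force: [-1.0, -1.0, -0.1]
grip_width: 51.7
finger_force: 0.0
time: 12.32
tool_pos: [568.9, -139.0, 147.9]
tcp_rot: [-3.002, -0.506, -0.197]
contact_force: [3.2, -6.4, -1.1]
grip_width: 35.4
finger_force: 24.3
axial M -0.18 tau6 -0.131 j6 0.693
t 12.32 target [ 587.2 -141.8  157.9] d [18.3 -2.8 10. ] scaled [ 0.61 -0.09  0.33] turn/0.12 [ 1.22  0.11 -2.  ] j [-0.52  0.37  1.92  0.64  0.49  0.69] F [ 3.2 -6.4 -1.1] M [-0.59  0.1  -0.54] w 35.4 ff 24.3
local [ -20.5 -130.4   38.3]
mark centre [9.6 1.1] line deg 3.9 n 241 px (np.float64(274.86721991701245), np.float64(227.36514522821577))
knob in tool [21.  -0.8  0.4]
```

```bash
python3 -m pendant '[[[0.06,-0.01,0.03],[0,0,0],-1],[[0.06,-0.01,0.03],[0,0,0],-1],[[0,-0.05,-0.003],[-0.29,-0.03,0.5],-1],[[0,-0.05,-0.002],[-0.29,-0.03,0.5],-1],[[0.003,-0.05,0],[-0.29,-0.03,0.5],-1],[[0.006,-0.05,0],[-0.29,-0.03,0.5],-1],[[0.01,-0.05,0.003],[-0.29,-0.03,0.5],-1],[[0.012,-0.05,0.004],[-0.29,-0.03,0.5],-1],[[0.015,-0.05,0.006],[-0.29,-0.03,0.5],-1],[[0.018,-0.05,0.007],[-0.29,-0.03,0.5],-1]]'
cat >> s.py <<'E'
C,R=frame();o=bot.get_obs();T=Ro.from_euler("xyz",o["tcp_rot"]).as_matrix()
print("knob in tool",(T.T@(C+R@[0,-135,38.]-o["tool_pos"])).round(1),"F tool",(T.T@o["contact_force"]).round(1))
E
python3 s.py
```

```text
time: 13.2
tool_pos: [565.5, -151.1, 144.2]
tcp_rot: [2.974, -0.486, 0.439]
contact_force: [-51.9, -20.9, 4.0]
grip_width: 23.5
finger_force: 38.1
axial M -0.549 tau6 0.61 j6 0.12
t 13.2 target [ 587.2 -141.8  157.9] d [21.7  9.3 13.7] scaled [0.72 0.31 0.46] turn/0.12 [ 3.48  0.24 -6.06] j [-0.55  0.38  1.91  0.64  0.51  0.12] F [-51.9 -20.9   4. ] M [-2.93  6.67 -1.93] w 23.5 ff 38.1
local [ -26.3 -142.    37.4]
mark centre [9.5 0.8] line deg 4.0 n 258 px (np.float64(290.2093023255814), np.float64(214.4031007751938))
knob in tool [27.4  0.9 -0.9] F tool [-42.6   0.3 -27.9]
```

```bash
python3 -m pendant '[[[-0.06,0,-0.03],[0,0,0],0.3],[[0,0,0],[0,0,0],0.3],[[0,0,0],[0,0,0],0.3],[[0,0,0],[0,0,0],0.3],[[0,0,0],[0,0,0],0.3],[[0,0,0],[0.5,0.05,-0.86],0.3],[[0,0,0],[0.5,0.05,-0.86],0.3],[[0,0,0],[0.5,0.05,-0.86],0.3],[[0,0,0],[0,0,0],0.3],[[0,0,0],[0,0,0],0.3]]' >/dev/null
python3 s.py
```

```text
axial M 0.025 tau6 0.456 j6 0.477
t 14.08 target [ 587.2 -141.8  157.9] d [14.6  8.9  8.5] scaled [0.49 0.3  0.28] turn/0.12 [ 2.05  0.21 -3.45] j [-0.54  0.38  1.9   0.64  0.51  0.48] F [ 0.1 -0.6  0.2] M [-0.07  0.31  0.01] w 59.4 ff 0.0
local [ -17.6 -142.4   38.3]
mark centre [9.4 1. ] line deg 4.0 n 230 px (np.float64(261.38695652173914), np.float64(234.95652173913044))
knob in tool [17.3 -8.5  0.3] F tool [ 0.1 -0.4  0.3]
```

```bash
python3 -m pendant '[[[0.25,0.15,0.14],[0.5,0.05,-0.86],0.2],[[0.24,0.15,0.14],[0.5,0.05,-0.86],0.2],[[0,0,0],[0.5,0.05,-0.86],0.1],[[0,0,0],[0.5,0.05,-0.86],0.1],[[0,0,0],[0.5,0.05,-0.86],0.1],[[0,0,0],[0.5,0.05,-0.86],0.1],[[0,0,0],[0.5,0.05,-0.86],0.1],[[0,0,0],[0.5,0.05,-0.86],0.1],[[0,0,0],[0,0,0],-1],[[0,0,0],[0,0,0],-1]]' >/dev/null
python3 -m pendant '[[[0,0,0],[0,0,0],-1],[[0,0,0],[0,0,0],-1],[[0,0,0],[0,0,0],-1],[[0,0,0],[0,0,0],-1],[[0,0,0],[-0.2,-0.02,0.34],-1],[[0,0,0],[-0.2,-0.02,0.34],-1],[[0,0,0],[-0.2,-0.02,0.34],-1],[[0,0,0],[-0.2,-0.02,0.34],-1],[[0,0,0],[0,0,0],-1],[[0,0,0],[0,0,0],-1]]' >/dev/null
python3 s.py
```

```text
axial M -0.779 tau6 -0.83 j6 1.329
t 15.8 target [ 587.2 -141.8  157.9] d [1.7 0.3 1.6] scaled [0.06 0.01 0.05] turn/0.12 [-1.15 -0.16  2.06] j [-0.51  0.39  1.86  0.59  0.53  1.33] F [-7.2 -2.5 -1.1] M [-0.03  1.49 -0.83] w 40.9 ff 30.0
local [  -2.3 -135.1   37.5]
mark centre [12.4  2. ] line deg 8.5 n 41 px (np.float64(258.4878048780488), np.float64(272.8048780487805))
knob in tool [ 1.5 -1.8 -0.6] F tool [-2.7  5.8 -2.9]
```

```bash
python3 -m pendant '[[[0,0,0],[-0.2,-0.02,0.34],-1],[[0,0,0],[-0.2,-0.02,0.34],-1],[[0,0,0],[-0.2,-0.02,0.34],-1],[[0,0,0],[0,0,0],-1],[[0,0,0],[0,0,0],-1],[[0,0,0],[0,0,0],-1],[[0,0,0],[0,0,0],-1],[[0,0,0],[0,0,0],-1],[[0,0,0],[0,0,0],-1],[[0,0,0],[0,0,0],-1]]' >/dev/null
python3 - <<'E'
import s
from h import *
im=bot.capture("wrist");cv2.imwrite("pics/w5.png",cv2.resize(im[190:350,180:400],None,fx=3,fy=3))
E
```

```text
axial M -0.708 tau6 -0.682 j6 1.187
t 16.68 target [ 587.2 -141.8  157.9] d [1.4 0.4 1.7] scaled [0.05 0.01 0.06] turn/0.12 [-0.55 -0.09  1.04] j [-0.51  0.39  1.86  0.59  0.53  1.19] F [-3.8 -2.6 -2.2] M [-0.15  1.22 -0.83] w 41.5 ff 30.0
local [  -2.1 -135.2   37.3]
no mark 282 286
knob in tool [ 1.4 -1.5 -0.7] F tool [-2.7  6.3 -0.8]
```

View pics/w5.png

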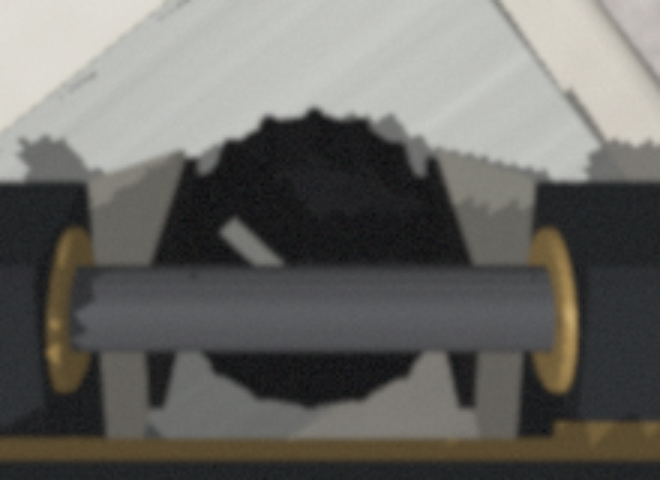

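The mark now lies from crop (228,225) to (275,263), visibly leaning left. I'll compute its angle with a lower threshold.

Run:
```python
from h import *
C,R=frame();n=R[:,2];c=cam("wrist");K=C+R@[0,-135,52.]
for uv in((180+228/3,190+225/3),(180+278/3,190+264/3)):
    o,d=ray(0,uv,c);t=((K-o)@n)/(d@n);p=(R.T@(o+t*d-K))[:2];print(p.round(1))
im=cv2.imread("pics/w5.png")[::3,::3];V=im.max(2);m=np.zeros_like(V);m[8:26,10+5:100]=0
g=V[10:25,70:97];print(g[::2,::2]);E=(V>85);E[:8]=0;E[26:]=0;E[:,:68]=0;E[:,98:]=0
ys,xs=np.nonzero(E);P=[]
for a,b in zip(xs+180,ys+190):
    o,d=ray(0,(a,b),c);t=((K-o)@n)/(d@n);P.append((R.T@(o+t*d-K))[:2])
if len(P)>5:
    P=np.array(P);w=np.linalg.eigh(np.cov(P.T))[1][:,1];print(len(P),P.mean(0),np.degrees(np.arctan2(w[1],w[0])))
```

```text
[15.8  2.1]
[6.2 0.5]
[[190 192 193 193 193 195 195 193 194 195 197 198 197 195]
 [191 192 194 193 194 193 194 193 196 197 197 195 194 194]
 [192 193 193 192 193 194 195 196 197 197 194 193 193 195]
 [192 194 193 193 194 195 195 197 195 194 193 194 194 195]
 [193 192 192 194 196 195 196 195 194 193 194 195 193 194]
 [193 192 194 197 197 197 195 193 194 195 194 194 195 193]
 [193 194 196 196 194 194 192 192 194 193 193 193 195 195]
 [195 196 195 195 193 192 194 193 192 194 193 193 195 194]]
540 [ 34.70946161 -17.66568429] 51.331595828247295
```

```bash
python3 -m pendant '[[[0.05,0.08,0.03],[0,0,0],-1],[[0.04,0.08,0.03],[0,0,0],-1],[[0,0,0],[0,0,0],-1],[[0,0,0],[0,0,0],-1],[[0,0,0],[0,0,0],-1],[[0,0,0],[0,0,0],-1],[[0,0,0],[-0.2,-0.02,0.34],-1],[[0,0,0],[-0.2,-0.02,0.34],-1],[[0,0,0],[0,0,0],-1],[[0,0,0],[0,0,0],-1]]'
python3 s.py
```

```text
time: 17.62
tool_pos: [584.5, -140.9, 155.3]
tcp_rot: [-2.846, -0.425, -0.554]
contact_force: [-30.1, -22.7, -3.0]
grip_width: 41.6
finger_force: 30.0
axial M -0.399 tau6 -0.504 j6 1.114
t 17.62 target [ 587.2 -141.8  157.9] d [ 2.7 -1.   2.6] scaled [ 0.09 -0.03  0.09] turn/0.12 [-0.11 -0.1   0.38] j [-0.5   0.39  1.86  0.57  0.52  1.11] F [-30.1 -22.7  -3. ] M [-3.42  4.85 -2.14] w 41.6 ff 30.0
local [  -3.5 -133.8   37.1]
no mark 283 283
knob in tool [ 3.7 -1.  -1. ] F tool [-12.9  33.8 -13.3]
```

```bash
python3 -m pendant '[[[-0.09,-0.16,-0.06],[0,0,0],1],[[0,0,0],[0,0,0],1],[[0,0,0],[0,0,0],1],[[0,0,0],[-0.48,-0.05,0.84],1],[[0,0,0],[-0.48,-0.05,0.84],1],[[0,0,0],[-0.48,-0.05,0.84],1],[[0,0,0],[-0.48,-0.05,0.84],1],[[0,0,0],[-0.48,-0.05,0.84],1],[[0,0,0],[0,0,0],1],[[0,0,0],[0,0,0],1]]' >/dev/null
python3 - <<'E'
import s
from h import *
C,R=frame();o=bot.get_obs();T=Ro.from_euler("xyz",o["tcp_rot"]).as_matrix();x=R.T@T[:,0];print("phi",np.arctan2(x[1],x[0]),"y_t",(R.T@T[:,1]).round(3))
t=C+R@[3,-156,38.];print("to pre-touch",((t-o["tool_pos"])/30).round(3),"unit -y",(-R[:,1]).round(3),"-x",(-R[:,0]).round(3))
E
```

```text
axial M -0.068 tau6 -0.428 j6 0.505
t 18.5 target [ 587.2 -141.8  157.9] d [-0.3 -0.2  0. ] scaled [-0.01 -0.01  0.  ] turn/0.12 [ 2.23  0.25 -3.8 ] j [-0.51  0.39  1.86  0.6   0.53  0.51] F [-0.1 -0.1 -0.4] M [-0.01  0.29 -0.06] w 91.2 ff 0.0
local [   0.3 -134.9   37.8]
mark centre [11.3  1. ] line deg 3.8 n 133 px (np.float64(281.70676691729324), np.float64(267.6390977443609))
knob in tool [-0.2  0.1 -0.2] F tool [ 0.3 -0.1  0.3]
phi -0.012664891151078272 y_t [-0.013 -1.     0.005]
to pre-touch [ 0.148 -0.69   0.052] unit -y [ 0.101 -0.995 -0.   ] -x [-0.862 -0.087 -0.5  ]
```

```bash
python3 -m pendant '[[[0.075,-0.35,0.026],[0,0,0],1],[[0.075,-0.34,0.026],[0,0,0],1],[[0,0,0],[0,0,0],1],[[0.01,-0.1,0],[0,0,0],1],[[0.01,-0.1,0],[0,0,0],1],[[0.01,-0.1,0],[0,0,0],1],[[0.01,-0.1,0],[0,0,0],1],[[0,0,0],[0,0,0],1],[[0,0,0],[0,0,0],1],[[0,0,0],[0,0,0],1]]'
python3 s.py
```

```text
time: 19.38
tool_pos: [592.1, -167.2, 158.5]
tcp_rot: [-3.124, -0.524, 0.087]
contact_force: [5.5, 27.1, 6.5]
grip_width: 91.9
finger_force: 13.8
axial M -0.622 tau6 -0.602 j6 0.462
t 19.38 target [ 587.2 -141.8  157.9] d [-4.8 25.3 -0.6] scaled [-0.16  0.84 -0.02] turn/0.12 [ 2.12  0.24 -3.85] j [-0.56  0.41  1.82  0.61  0.58  0.46] F [ 5.5 27.1  6.5] M [ 4.2  -0.96  1.64] w 91.9 ff 13.8
local [   2.2 -160.7   37.3]
mark centre [12.5  1.5] line deg 6.5 n 98 px (np.float64(222.90816326530611), np.float64(270.4591836734694))
knob in tool [ -2.6 -25.7  -0.4] F tool [  9.8 -27.7  -1.8]
```

```bash
python3 -m pendant '[[[0.01,-0.09,0],[0,0,0],1],[[0.01,-0.09,0],[0,0,0],1],[[0.01,-0.09,0],[0,0,0],1],[[0.01,-0.09,0],[0,0,0],1],[[0,0,0],[0,0,0],1],[[0,0,0],[0,0,0],1],[[0,0,0],[0,0,0],1],[[0,0,0],[0,0,0],1],[[0,0,0],[0,0,0],1],[[0,0,0],[0,0,0],1]]'
python3 s.py
```

```text
time: 20.27
tool_pos: [592.1, -167.8, 157.6]
tcp_rot: [-3.105, -0.52, 0.086]
contact_force: [8.5, 62.9, 14.7]
grip_width: 91.9
finger_force: 30.8
axial M -1.35 tau6 -1.195 j6 0.448
t 20.27 target [ 587.2 -141.8  157.9] d [-4.9 25.9  0.3] scaled [-0.16  0.86  0.01] turn/0.12 [ 1.97  0.24 -3.93] j [-0.57  0.42  1.81  0.62  0.61  0.45] F [ 8.5 62.9 14.7] M [ 9.39 -1.99  3.72] w 91.9 ff 30.8
local [   1.7 -161.3   36.6]
mark centre [12.7  1.7] line deg 6.5 n 98 px (np.float64(220.1734693877551), np.float64(269.5408163265306))
knob in tool [ -2.1 -26.3  -0.6] F tool [ 20.  -62.2  -5.7]
```

```bash
python3 -m pendant '[[[-0.08,-0.06,-0.05],[0,0,0],1],[[-0.08,-0.06,-0.05],[0,0,0],1],[[-0.09,-0.01,-0.05],[0,0,0],1],[[-0.09,-0.01,-0.05],[0,0,0],1],[[-0.09,-0.01,-0.05],[0,0,0],1],[[-0.09,-0.01,-0.05],[0,0,0],1],[[0,0,0],[0,0,0],1],[[0,0,0],[0,0,0],1],[[0,0,0],[0,0,0],1],[[0,0,0],[0,0,0],1]]'
python3 s.py
```

```text
time: 21.15
tool_pos: [584.3, -169.0, 154.2]
tcp_rot: [-3.1, -0.536, 0.083]
contact_force: [54.1, 89.4, 17.7]
grip_width: 91.8
finger_force: 42.0
axial M -2.698 tau6 -2.518 j6 0.379
t 21.15 target [ 587.2 -141.8  157.9] d [ 2.9 27.2  3.7] scaled [0.1  0.91 0.12] turn/0.12 [ 1.95  0.37 -3.91] j [-0.58  0.41  1.84  0.68  0.59  0.38] F [54.1 89.4 17.7] M [12.78 -8.16  3.75] w 91.8 ff 42.0
local [  -6.8 -161.8   37.6]
mark centre [9.1 3.2] line deg 12.7 n 203 px (np.float64(215.60591133004925), np.float64(257.7881773399015))
knob in tool [  6.4 -26.8   0.6] F tool [ 60.9 -84.4  18.4]
```

```bash
python3 s.py
python3 - <<'E'
from h import *
im=bot.capture("top");cv2.imwrite("pics/top2.png",cv2.resize(im[140:270,330:440],None,fx=4,fy=4,interpolation=cv2.INTER_CUBIC))
E
```

```text
axial M -2.718 tau6 -2.518 j6 0.379
t 21.2 target [ 587.2 -141.8  157.9] d [ 2.9 27.2  3.7] scaled [0.1  0.91 0.12] turn/0.12 [ 1.96  0.37 -3.91] j [-0.58  0.41  1.84  0.68  0.59  0.38] F [52.7 89.8 18.3] M [12.81 -8.04  3.75] w 92.2 ff 42.0
local [  -6.8 -161.7   37.6]
mark centre [9.1 3.2] line deg 13.0 n 206 px (np.float64(215.62135922330097), np.float64(257.78155339805824))
knob in tool [  6.3 -26.9   0.6] F tool [ 61.1 -83.4  18.5]
```

View pics/top2.png

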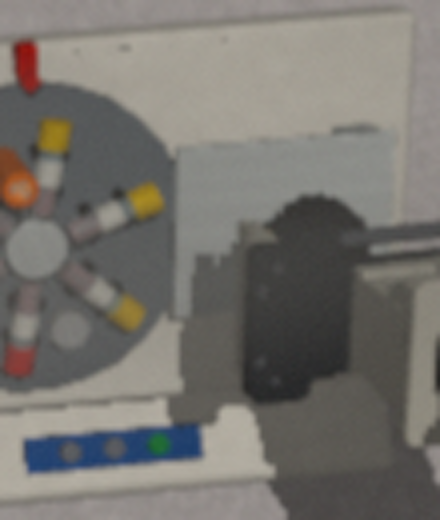

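The hand covers the mark in this top view, but only the open finger presses on the knob. Next I'll hold the load and see whether the knob creeps.

```bash
python3 -m pendant '[[[0,0,0],[0,0,0],1],[[0,0,0],[0,0,0],1],[[0,0,0],[0,0,0],1],[[0,0,0],[0,0,0],1],[[0,0,0],[0,0,0],1],[[0,0,0],[0,0,0],1],[[0,0,0],[0,0,0],1],[[0,0,0],[0,0,0],1],[[0,0,0],[0,0,0],1],[[0,0,0],[0,0,0],1]]'
python3 s.py
```

```text
time: 22.13
tool_pos: [584.3, -169.0, 154.2]
tcp_rot: [-3.1, -0.536, 0.083]
contact_force: [53.4, 88.9, 18.4]
grip_width: 92.0
finger_force: 42.0
axial M -2.696 tau6 -2.518 j6 0.379
t 22.13 target [ 587.2 -141.8  157.9] d [ 2.9 27.2  3.7] scaled [0.1  0.91 0.12] turn/0.12 [ 1.96  0.37 -3.91] j [-0.58  0.41  1.84  0.68  0.59  0.38] F [53.4 88.9 18.4] M [12.84 -8.11  3.79] w 92.0 ff 42.0
local [  -6.8 -161.8   37.6]
mark centre [9.1 3.2] line deg 12.7 n 202 px (np.float64(215.5891089108911), np.float64(257.7920792079208))
knob in tool [  6.3 -26.9   0.6] F tool [ 61.7 -85.3  17.9]
```

```bash
python3 -m pendant '[[[0.09,0.25,0.05],[0,0,0],1],[[0.09,0.25,0.05],[0,0,0],1],[[0.09,0.25,0.05],[0,0,0],1],[[0.09,0.25,0.05],[0,0,0],1],[[-0.05,0.25,0.15],[0,0,0],1],[[-0.05,0.25,0.15],[0,0,0],1],[[0,0,0],[0,0,0],1],[[0,0,0],[0,0,0],1],[[0,0,0],[0,0,0],1],[[0,0,0],[0,0,0],1]]' >/dev/null
python3 - <<'E'
import s
from h import *
todo((0,-135,47),-0.44)
E
```

```text
axial M -0.038 tau6 0.017 j6 0.516
t 23.02 target [ 587.2 -141.8  157.9] d [ 1.3  4.4 -7. ] scaled [ 0.04  0.15 -0.23] turn/0.12 [ 2.24  0.24 -3.79] j [-0.52  0.37  1.85  0.59  0.55  0.52] F [-1.   0.1  0.5] M [ 0.    0.24 -0.03] w 91.8 ff 0.0
local [   2.  -139.2   44.9]
mark centre [10.3  2.8] line deg 11.4 n 151 px (np.float64(269.2251655629139), np.float64(266.4834437086093))
knob in tool [-2.1 -4.2  6.8] F tool [-0.2 -0.2  0. ]
t 23.07 target [ 582.7 -142.3  165.7] d [-3.3  3.8  0.9] scaled [-0.11  0.13  0.03] turn/0.12 [ 2.24  0.24 -3.8 ] j [-0.52  0.37  1.85  0.59  0.55  0.52] F [-0.2  0.2 -0.1] M [-0.02  0.34 -0.01] w 91.7 ff 0.0
local [   2.  -139.1   44.8]
```

```bash
python3 -m pendant '[[[-0.06,0.06,0.02],[0.5,0.05,-0.86],0.5],[[-0.05,0.07,0.01],[0.5,0.05,-0.86],0.5],[[0,0,0],[0.5,0.05,-0.86],0.3],[[0,0,0],[0.5,0.05,-0.86],0.3],[[0,0,0],[0.5,0.05,-0.86],0.1],[[0,0,0],[0.5,0.05,-0.86],0.1],[[0,0,0],[0.5,0.05,-0.86],0.1],[[0,0,0],[0.5,0.05,-0.86],0.1],[[0,0,0],[0.5,0.05,-0.86],0.1],[[0,0,0],[0.5,0.05,-0.86],0.1]]' >/dev/null
python3 -m pendant '[[[0,0,0],[0.5,0.05,-0.86],0],[[0,0,0],[0,0,0],-1],[[0,0,0],[0,0,0],-1],[[0,0,0],[0,0,0],-1],[[0,0,0],[0,0,0],-1],[[0,0,0],[-0.2,-0.02,0.34],-1],[[0,0,0],[-0.3,-0.03,0.52],-1],[[0,0,0],[-0.3,-0.03,0.52],-1],[[0,0,0],[-0.3,-0.03,0.52],-1],[[0,0,0],[-0.3,-0.03,0.52],-1]]'
python3 s.py
python3 -m pendant '[[[0,0,0],[-0.4,-0.04,0.69],-1],[[0,0,0],[-0.4,-0.04,0.69],-1],[[0,0,0],[-0.4,-0.04,0.69],-1],[[0,0,0],[-0.4,-0.04,0.69],-1],[[0,0,0],[-0.4,-0.04,0.69],-1],[[0,0,0],[-0.4,-0.04,0.69],-1],[[0,0,0],[-0.4,-0.04,0.69],-1],[[0,0,0],[-0.4,-0.04,0.69],-1],[[0,0,0],[0,0,0],-1],[[0,0,0],[0,0,0],-1]]'
python3 s.py
```

```text
time: 24.73
tool_pos: [580.2, -141.1, 163.6]
tcp_rot: [-2.696, -0.275, -0.948]
contact_force: [-12.6, -1.2, -0.4]
grip_width: 41.2
finger_force: 30.1
axial M -1.078 tau6 0.095 j6 1.493
t 24.73 target [ 587.2 -141.8  157.9] d [ 7.  -0.7 -5.7] scaled [ 0.23 -0.02 -0.19] turn/0.12 [-1.85 -0.23  3.21] j [-0.52  0.37  1.86  0.58  0.55  1.49] F [-12.6  -1.2  -0.4] M [ 0.34  2.39 -0.91] w 41.2 ff 30.1
local [  -3.1 -133.6   46.4]
no mark 281 273
knob in tool [ 3.  -1.9  8.4] F tool [-5.3  8.3 -5.7]
time: 25.62
tool_pos: [582.8, -142.8, 165.0]
tcp_rot: [-3.018, -0.511, -0.157]
contact_force: [3.7, -4.5, -8.1]
grip_width: 41.4
finger_force: 30.0
axial M -0.575 tau6 -0.792 j6 0.732
t 25.62 target [ 587.2 -141.8  157.9] d [ 4.4  1.  -7.1] scaled [ 0.15  0.03 -0.24] turn/0.12 [ 1.34  0.14 -2.27] j [-0.51  0.37  1.86  0.58  0.54  0.73] F [ 3.7 -4.5 -8.1] M [-0.56  0.43 -0.96] w 41.4 ff 30.0
local [  -0.3 -135.5   46.4]
mark centre [9.9 4.3] line deg 18.5 n 159 px (np.float64(269.811320754717), np.float64(263.38993710691824))
knob in tool [ 0.2 -0.6  8.4] F tool [-0.2  4.4  7.2]
```

The knob is creeping loose, with the mark now at about 18–23°. I'll carry on twisting.

```bash
python3 -m pendant '[[[0,0,0],[-0.4,-0.04,0.69],-1],[[0,0,0],[-0.5,-0.05,0.86],-1],[[0,0,0],[-0.5,-0.05,0.86],-1],[[0,0,0],[-0.5,-0.05,0.86],-1],[[0,0,0],[-0.5,-0.05,0.86],-1],[[0,0,0],[-0.5,-0.05,0.86],-1],[[0,0,0],[-0.5,-0.05,0.86],-1],[[0,0,0],[-0.5,-0.05,0.86],-1],[[0,0,0],[-0.5,-0.05,0.86],-1],[[0,0,0],[-0.5,-0.05,0.86],-1]]'
python3 s.py
```

```text
time: 26.5
tool_pos: [581.9, -140.6, 164.9]
tcp_rot: [2.697, -0.293, 1.122]
contact_force: [-1.8, 2.6, -2.3]
grip_width: 41.4
finger_force: 30.0
axial M -0.098 tau6 1.907 j6 -0.454
t 26.5 target [ 587.2 -141.8  157.9] d [ 5.3 -1.2 -7. ] scaled [ 0.18 -0.04 -0.23] turn/0.12 [  6.23   0.64 -10.77] j [-0.51  0.37  1.87  0.59  0.54 -0.45] F [-1.8  2.6 -2.3] M [0.41 0.61 0.16] w 41.4 ff 30.0
local [  -1.  -133.2   46.7]
mark centre [6.6 6.6] line deg 38.9 n 140 px (np.float64(289.35), np.float64(263.87142857142857))
knob in tool [-0.9  1.8  8.7] F tool [ 1.9 -3.8  1.5]
```

It has broken loose: torque is only 0.1 N m and the mark is at about 40°. I'll keep unscrewing.

```bash
python3 -m pendant '[[[0,0,0],[-0.5,-0.05,0.86],-1],[[0,0,0],[-0.5,-0.05,0.86],-1],[[0,0,0],[-0.5,-0.05,0.86],-1],[[0,0,0],[-0.5,-0.05,0.86],-1],[[0,0,0],[-0.5,-0.05,0.86],-1],[[0,0,0],[-0.5,-0.05,0.86],-1],[[0,0,0],[-0.5,-0.05,0.86],-1],[[0,0,0],[-0.5,-0.05,0.86],-1],[[0,0,0],[-0.5,-0.05,0.86],-1],[[0,0,0],[-0.5,-0.05,0.86],-1]]'
python3 s.py
python3 -m pendant '[[[0,0,0],[-0.5,-0.05,0.86],-1],[[0,0,0],[-0.5,-0.05,0.86],-1],[[0,0,0],[-0.5,-0.05,0.86],-1],[[0,0,0],[-0.5,-0.05,0.86],-1],[[0,0,0],[-0.5,-0.05,0.86],-1],[[0,0,0],[-0.5,-0.05,0.86],-1],[[0,0,0],[-0.5,-0.05,0.86],-1],[[0,0,0],[-0.5,-0.05,0.86],-1],[[0,0,0],[0,0,0],-1],[[0,0,0],[0,0,0],0]]'
python3 s.py
```

```text
time: 27.38
tool_pos: [579.6, -140.8, 163.5]
tcp_rot: [2.688, 0.276, 2.184]
contact_force: [-15.2, -2.8, 0.9]
grip_width: 41.3
finger_force: 30.0
axial M -0.051 tau6 1.855 j6 -1.66
t 27.38 target [ 587.2 -141.8  157.9] d [ 7.6 -1.1 -5.6] scaled [ 0.25 -0.04 -0.19] turn/0.12 [ 11.16   1.16 -19.39] j [-0.52  0.37  1.87  0.6   0.54 -1.66] F [-15.2  -2.8   0.9] M [-0.47  2.76 -0.17] w 41.3 ff 30.0
local [  -3.6 -133.2   46.6]
mark centre [-4.4  9.9] line deg 107.9 n 146 px (np.float64(289.472602739726), np.float64(264.0))
knob in tool [-3.5  2.   8.6] F tool [ 6.4 -9.4 -7.9]
time: 28.27
tool_pos: [581.0, -142.4, 164.5]
tcp_rot: [3.113, 0.528, -3.093]
contact_force: [1.1, 0.5, 0.2]
grip_width: 43.8
finger_force: 0.0
axial M -0.055 tau6 -0.304 j6 -2.614
t 28.27 target [ 587.2 -141.8  157.9] d [ 6.2  0.6 -6.5] scaled [ 0.21  0.02 -0.22] turn/0.12 [-11.02  -1.13  19.06] j [-0.52  0.37  1.87  0.6   0.55 -2.61] F [1.1 0.5 0.2] M [ 0.06  0.14 -0.02] w 43.8 ff 0.0
local [  -2.2 -135.    46.8]
mark centre [-9.3  3.4] line deg 162.2 n 186 px (np.float64(289.13978494623655), np.float64(259.5268817204301))
knob in tool [-0.6 -0.   9.1] F tool [ 0.7 -0.4  0.1]
```

```bash
python3 -m pendant '[[[0,0,0],[0,0,0],0.1],[[0,0,0],[0.5,0.05,-0.86],0.1],[[0,0,0],[0.5,0.05,-0.86],0.1],[[0,0,0],[0.5,0.05,-0.86],0.1],[[0,0,0],[0.5,0.05,-0.86],0.1],[[0,0,0],[0.5,0.05,-0.86],0.1],[[0,0,0],[0.5,0.05,-0.86],0.1],[[0,0,0],[0,0,0],-1],[[0,0,0],[0,0,0],-1],[[0,0,0],[0,0,0],-1]]'
python3 -m pendant '[[[0,0,0],[0,0,0],-1],[[0,0,0],[-0.3,-0.03,0.52],-1],[[0,0,0],[-0.4,-0.04,0.69],-1],[[0,0,0],[-0.4,-0.04,0.69],-1],[[0,0,0],[-0.4,-0.04,0.69],-1],[[0,0,0],[-0.4,-0.04,0.69],-1],[[0,0,0],[-0.4,-0.04,0.69],-1],[[0,0,0],[-0.3,-0.03,0.52],-1],[[0,0,0],[0,0,0],-1],[[0,0,0],[0,0,0],-1]]'
python3 s.py
```

```text
time: 29.15
tool_pos: [581.8, -143.4, 165.2]
tcp_rot: [2.761, 0.38, 2.413]
contact_force: [-10.2, -10.2, -0.3]
grip_width: 41.2
finger_force: 30.0
time: 29.98
tool_pos: [582.0, -142.6, 165.4]
tcp_rot: [3.064, 0.525, 3.091]
contact_force: [-7.1, -5.0, 0.7]
grip_width: 41.5
finger_force: 30.0
axial M 0.014 tau6 -0.111 j6 -2.527
t 29.98 target [ 587.2 -141.8  157.9] d [ 5.2  0.8 -7.5] scaled [ 0.17  0.03 -0.25] turn/0.12 [-11.39  -1.15  19.67] j [-0.52  0.37  1.87  0.61  0.55 -2.53] F [-7.1 -5.   0.7] M [-0.92  1.34 -0.44] w 41.5 ff 30.0
local [  -0.8 -135.3   47.1]
mark centre [-10.  -3.] line deg -161.2 n 203 px (np.float64(274.4433497536946), np.float64(259.5221674876847))
knob in tool [-0.7  0.3  9.2] F tool [ 6.1 -6.1 -4. ]
```

Knob at about 3.45 rad. Now release it, rise and go over the handle.

```bash
python3 -m pendant '[[[0,0,0],[0,0,0],0.2],[[0,0,0],[0,0,0],0.2],[[0,0,0],[0,0,0],0.2],[[0,0,0],[0,0,0],0.2],[[-0.25,-0.03,0.43],[0,0,0],0.2],[[-0.4,-0.04,0.69],[0,0,0],0.2],[[-0.4,-0.04,0.69],[0,0,0],0.2],[[0,0,0],[0.5,0.05,-0.86],0.2],[[0,0,0],[0.5,0.05,-0.86],0.2],[[0,0,0],[0.5,0.05,-0.86],0.2]]'
python3 - <<'E'
from s import *
im=bot.capture("top");hsv=cv2.cvtColor(im,cv2.COLOR_BGR2HSV);H,S,V=[hsv[...,i].astype(int) for i in range(3)]
print(blobs((H>=5)&(H<15)&(S>150)&(V>90),(338,195),40))
p=np.load("fit.npy");a=p[3];print(p)
todo((50*np.cos(a),-50*np.sin(a),46+55),-0.44)
E
```

```text
time: 30.87
tool_pos: [551.5, -144.8, 221.1]
tcp_rot: [2.865, 0.463, 2.679]
contact_force: [-0.0, 0.5, -0.7]
grip_width: 54.9
finger_force: 0.0
axial M 0.026 tau6 -1.919 j6 -2.096
t 30.87 target [ 587.2 -141.8  157.9] d [ 35.7   3.  -63.2] scaled [ 1.19  0.1  -2.11] turn/0.12 [-12.97  -1.32  22.29] j [-0.56  0.24  1.87  0.53  0.67 -2.1 ] F [-0.   0.5 -0.7] M [-0.01  0.23  0.04] w 54.9 ff 0.0
local [   0.6 -134.4  110.7]
mark centre [-11.5  -3.2] line deg -159.8 n 132 px (np.float64(268.280303030303), np.float64(218.12878787878788))
knob in tool [ 0.6 -1.3 72.4] F tool [-0.1 -0.2  0.2]
[([332.4, 184.2], [327, 178, 12, 14, 95])]
[ 5.92488152e+02 -5.59531035e+00  1.01076077e-01 -3.00353343e-01]
t 30.97 target [581.9   8.2 236.3] d [ 30.5 152.9  15.8] scaled [1.02 5.1  0.53] turn/0.12 [-12.94  -1.33  22.27] j [-0.56  0.24  1.87  0.53  0.67 -2.1 ] F [ 0.1 -0.4 -0.1] M [-0.02  0.15  0.04] w 54.8 ff 0.0
local [   0.2 -134.2  110.2]
```

```bash
python3 -m pendant '[[[0.13,0.64,0.07],[0.5,0.05,-0.86],0.2],[[0.13,0.64,0.07],[0.5,0.05,-0.86],0.2],[[0.13,0.64,0.07],[0.5,0.05,-0.86],0.2],[[0.13,0.64,0.07],[0.5,0.05,-0.86],0.2],[[0.13,0.64,0.07],[0.5,0.05,-0.86],0.2],[[0.13,0.64,0.07],[0.5,0.05,-0.86],0.2],[[0.13,0.64,0.07],[0.5,0.05,-0.86],0.2],[[0.13,0.64,0.07],[0,0,0],0.2],[[0,0,0],[0,0,0],0.2],[[0,0,0],[0,0,0],0.2]]'
python3 - <<'E'
from s import *
im=bot.capture("wrist");cv2.imwrite("pics/w6.png",im);hsv=cv2.cvtColor(im,cv2.COLOR_BGR2HSV);H,S,V=[hsv[...,i].astype(int) for i in range(3)]
C,R=frame();a=-.3
for z in(14,39,64):print(z,proj("wrist",C+R@np.array([50*np.cos(a),-50*np.sin(a),z])).round(0))
print(blobs((H>=5)&(H<15)&(S>150)&(V>60),(280,240),150,30))
x=R.T@T[:,0];print("phi",np.arctan2(x[1],x[0]),"z_t local",(R.T@T[:,2]).round(3))
todo((50*np.cos(a),-50*np.sin(a),46),-0.44)
E
```

```text
time: 31.8
tool_pos: [582.0, 6.5, 236.7]
tcp_rot: [2.624, 0.135, 1.902]
contact_force: [-0.4, 0.2, -0.0]
grip_width: 54.7
finger_force: 0.0
axial M -0.008 tau6 0.283 j6 -0.758
t 31.8 target [ 587.2 -141.8  157.9] d [   5.3 -148.3  -78.8] scaled [ 0.18 -4.94 -2.63] turn/0.12 [  9.94   1.03 -17.11] j [-0.2   0.22  1.84  0.27  0.58 -0.76] F [-0.4  0.2 -0. ] M [-0.    0.13 -0.  ] w 54.7 ff 0.0
local [ 47.8  13.1 101.3]
no mark 172 393
knob in tool [-129.5  -85.    63.2] F tool [-0.6 -0.2 -0.2]
14 [283. 214.]
39 [283. 225.]
64 [283. 239.]
[([283.2, 223.0], [271, 204, 26, 45, 674])]
phi 1.8353551002456254 z_t local [ 0.009 -0.002 -1.   ]
t 31.9 target [609.3  11.  188.7] d [ 27.5   5.8 -47.7] scaled [ 0.92  0.19 -1.59] turn/0.12 [  9.93   1.02 -17.09] j [-0.2   0.22  1.84  0.28  0.58 -0.76] F [-0.2 -0.3 -0.9] M [-0.02  0.17 -0.03] w 54.6 ff 0.0
local [ 47.5  11.8 101.3]
```

View pics/w6.png

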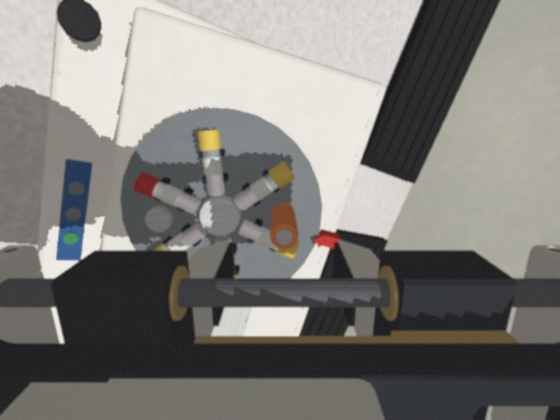

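The handle sits at (283,223), matching the prediction (283,225), centred between the fingers. Descend and grip.

```bash
python3 -m pendant '[[[0.23,0.05,-0.4],[0,0,0],0.1],[[0.23,0.05,-0.4],[0,0,0],0.1],[[0.23,0.05,-0.4],[0,0,0],0],[[0.23,0.04,-0.39],[0,0,0],0],[[0,0,0],[0,0,0],-1],[[0,0,0],[0,0,0],-1],[[0,0,0],[0,0,0],-1],[[0,0,0],[0,0,0],-1],[[0,0,0],[0,0,0],-1],[[0,0,0],[0,0,0],-1]]'
python3 -m pendant '[[[0,0,0],[0,0,0],-1],[[0,0,0],[0,0,0],-1],[[0,0,0],[0,0,0],-1],[[0,0,0],[0,0,0],-1],[[0,0,0],[0,0,0],-1],[[0,0,0],[0,0,0],-1],[[0,0,0],[0,0,0],-1],[[0,0,0],[0,0,0],-1],[[0,0,0],[0,0,0],-1],[[0,0,0],[0,0,0],-1]]'
python3 - <<'E'
from h import *
todo((50*np.cos(-.3),-50*np.sin(-.3),46),-0.44)
C,R=frame();T=lambda a:R@np.array([50*np.cos(a),-50*np.sin(a),0])
o=bot.get_obs();q=R.T@(np.array(o["tool_pos"])-C);a0=np.arctan2(-q[1],q[0]);print("a0",a0,"r",np.hypot(*q[:2]))
b=-.3
for i in range(48):
    s=.14 if i else .07
    print(i,round(b,2),((T(b+s)-T(b))/30).round(2).tolist());b+=s
E
```

```text
time: 32.73
tool_pos: [608.5, 10.9, 189.3]
tcp_rot: [2.625, 0.133, 1.897]
contact_force: [-5.1, -2.3, 2.5]
grip_width: 17.6
finger_force: 30.0
time: 33.57
tool_pos: [608.5, 10.9, 189.3]
tcp_rot: [2.625, 0.133, 1.897]
contact_force: [-5.7, -2.0, 2.5]
grip_width: 17.2
finger_force: 30.0
t 33.57 target [609.3  11.  188.7] d [ 0.7  0.1 -0.5] scaled [ 0.02  0.   -0.02] turn/0.12 [  9.92   1.02 -17.08] j [-0.18  0.33  1.84  0.31  0.47 -0.78] F [-5.7 -2.   2.5] M [-0.41  0.94 -0.14] w 17.2 ff 30.0
local [47.4 14.8 46.8]
a0 -0.30260235932523316 r 49.65080498680973
0 -0.3 [0.04, -0.11, 0.02]
1 -0.23 [0.06, -0.23, 0.02]
2 -0.09 [0.03, -0.23, 0.0]
3 0.05 [-0.0, -0.23, -0.01]
4 0.19 [-0.03, -0.23, -0.03]
5 0.33 [-0.06, -0.22, -0.05]
6 0.47 [-0.08, -0.21, -0.06]
7 0.61 [-0.11, -0.19, -0.07]
8 0.75 [-0.13, -0.17, -0.09]
9 0.89 [-0.15, -0.15, -0.1]
10 1.03 [-0.17, -0.12, -0.1]
11 1.17 [-0.18, -0.09, -0.11]
12 1.31 [-0.19, -0.06, -0.11]
13 1.45 [-0.2, -0.03, -0.12]
14 1.59 [-0.2, 0.0, -0.12]
15 1.73 [-0.2, 0.03, -0.11]
16 1.87 [-0.2, 0.06, -0.11]
17 2.01 [-0.19, 0.1, -0.1]
18 2.15 [-0.17, 0.12, -0.09]
19 2.29 [-0.16, 0.15, -0.08]
20 2.43 [-0.14, 0.17, -0.07]
21 2.57 [-0.12, 0.19, -0.06]
22 2.71 [-0.09, 0.21, -0.04]
23 2.85 [-0.07, 0.22, -0.03]
24 2.99 [-0.04, 0.23, -0.01]
25 3.13 [-0.01, 0.23, 0.01]
26 3.27 [0.02, 0.23, 0.02]
27 3.41 [0.04, 0.23, 0.04]
28 3.55 [0.07, 0.22, 0.05]
29 3.69 [0.1, 0.2, 0.07]
30 3.83 [0.12, 0.18, 0.08]
31 3.97 [0.14, 0.16, 0.09]
32 4.11 [0.16, 0.14, 0.1]
33 4.25 [0.18, 0.11, 0.11]
34 4.39 [0.19, 0.08, 0.11]
35 4.53 [0.2, 0.05, 0.12]
36 4.67 [0.2, 0.01, 0.12]
37 4.81 [0.2, -0.02, 0.11]
38 4.95 [0.2, -0.05, 0.11]
39 5.09 [0.19, -0.08, 0.11]
40 5.23 [0.18, -0.11, 0.1]
41 5.37 [0.17, -0.14, 0.09]
42 5.51 [0.15, -0.16, 0.08]
43 5.65 [0.13, -0.19, 0.06]
44 5.79 [0.1, -0.2, 0.05]
45 5.93 [0.08, -0.22, 0.03]
46 6.07 [0.05, -0.23, 0.02]
47 6.21 [0.02, -0.23, 0.0]
```

```bash
cat > c.py <<'E'
from h import *
C,R=frame();o=bot.get_obs();q=R.T@(np.array(o["tool_pos"])-C);print("a",np.arctan2(-q[1],q[0]).round(3),"r",np.hypot(*q[:2]).round(1),"z",q[2].round(1),"Floc",(R.T@o["contact_force"]).round(1),"w",round(o["grip_width"],1),"j",np.round(o["joint_positions"],2))
E
python3 -m pendant '[[[0.04,-0.11,0.02],[0,0,0],-1],[[0.06,-0.23,0.02],[0,0,0],-1],[[0.03,-0.23,0],[0,0,0],-1],[[0,-0.23,-0.01],[0,0,0],-1],[[-0.03,-0.23,-0.03],[0,0,0],-1],[[-0.06,-0.22,-0.05],[0,0,0],-1],[[-0.08,-0.21,-0.06],[0,0,0],-1],[[-0.11,-0.19,-0.07],[0,0,0],-1],[[-0.13,-0.17,-0.09],[0,0,0],-1],[[-0.15,-0.15,-0.1],[0,0,0],-1]]'
python3 c.py
```

```text
time: 34.4
tool_pos: [597.6, -48.9, 180.1]
tcp_rot: [2.62, 0.136, 1.895]
contact_force: [-3.3, 0.6, 9.5]
grip_width: 17.4
finger_force: 30.0
a 0.997 r 51.9 z 47.3 Floc [2.  1.  9.8] w 17.4 j [-0.31  0.33  1.88  0.46  0.48 -1.03]
```

Freed and moving nicely. Next come rows 10–29.

```bash
python3 -m pendant '[[[-0.17,-0.12,-0.1],[0,0,0],-1],[[-0.18,-0.09,-0.11],[0,0,0],-1],[[-0.19,-0.06,-0.11],[0,0,0],-1],[[-0.2,-0.03,-0.12],[0,0,0],-1],[[-0.2,0,-0.12],[0,0,0],-1],[[-0.2,0.03,-0.11],[0,0,0],-1],[[-0.2,0.06,-0.11],[0,0,0],-1],[[-0.19,0.1,-0.1],[0,0,0],-1],[[-0.17,0.12,-0.09],[0,0,0],-1],[[-0.16,0.15,-0.08],[0,0,0],-1]]'
python3 c.py
python3 -m pendant '[[[-0.14,0.17,-0.07],[0,0,0],-1],[[-0.12,0.19,-0.06],[0,0,0],-1],[[-0.09,0.21,-0.04],[0,0,0],-1],[[-0.07,0.22,-0.03],[0,0,0],-1],[[-0.04,0.23,-0.01],[0,0,0],-1],[[-0.01,0.23,0.01],[0,0,0],-1],[[0.02,0.23,0.02],[0,0,0],-1],[[0.04,0.23,0.04],[0,0,0],-1],[[0.07,0.22,0.05],[0,0,0],-1],[[0.1,0.2,0.07],[0,0,0],-1]]'
python3 c.py
```

```text
time: 35.23
tool_pos: [540.5, -45.7, 147.3]
tcp_rot: [2.623, 0.138, 1.894]
contact_force: [-12.8, -10.5, 7.0]
grip_width: 17.2
finger_force: 30.0
a 2.391 r 50.8 z 47.2 Floc [-8.5 -9.2 13. ] w 17.2 j [-0.35  0.3   2.06  0.65  0.36 -1.27]
time: 36.07
tool_pos: [534.4, 20.4, 147.1]
tcp_rot: [2.621, 0.135, 1.895]
contact_force: [0.3, -3.7, 2.2]
grip_width: 17.6
finger_force: 30.0
a -2.429 r 48.5 z 46.7 Floc [ 1.  -3.7  1.9] w 17.6 j [-0.19  0.28  2.08  0.51  0.29 -1.  ]
```

Joint 5 is near its lower limit (0.29), but the path now moves away from it. Next are rows 30–39.

```bash
python3 -m pendant '[[[0.12,0.18,0.08],[0,0,0],-1],[[0.14,0.16,0.09],[0,0,0],-1],[[0.16,0.14,0.1],[0,0,0],-1],[[0.18,0.11,0.11],[0,0,0],-1],[[0.19,0.08,0.11],[0,0,0],-1],[[0.2,0.05,0.12],[0,0,0],-1],[[0.2,0.01,0.12],[0,0,0],-1],[[0.2,-0.02,0.11],[0,0,0],-1],[[0.2,-0.05,0.11],[0,0,0],-1],[[0.19,-0.08,0.11],[0,0,0],-1]]'
python3 c.py
```

```text
time: 36.9
tool_pos: [586.5, 36.1, 177.8]
tcp_rot: [2.625, 0.135, 1.896]
contact_force: [-9.4, -12.0, 1.8]
grip_width: 17.5
finger_force: 30.0
a -1.037 r 48.8 z 46.6 Floc [ -8.3 -11.    6.9] w 17.5 j [-0.13  0.31  1.91  0.28  0.41 -0.71]
```

```bash
python3 -m pendant '[[[0.18,-0.11,0.1],[0,0,0],-1],[[0.17,-0.14,0.09],[0,0,0],-1],[[0.15,-0.16,0.08],[0,0,0],-1],[[0.13,-0.19,0.06],[0,0,0],-1],[[0.1,-0.2,0.05],[0,0,0],-1],[[0.08,-0.22,0.03],[0,0,0],-1],[[0.05,-0.23,0.02],[0,0,0],-1],[[0.01,-0.12,0],[0,0,0],-1],[[0,0,0],[0,0,0],-1],[[0,0,0],[0,0,0],-1]]'
python3 c.py
```

```text
time: 37.73
tool_pos: [612.5, -3.6, 190.8]
tcp_rot: [2.625, 0.133, 1.896]
contact_force: [-5.6, -1.5, 4.4]
grip_width: 17.1
finger_force: 30.0
a 0.001 r 50.3 z 47.0 Floc [-2.8 -1.   6.7] w 17.1 j [-0.21  0.33  1.83  0.33  0.49 -0.82]
```

```bash
python3 -m pendant '[[[0,0,0],[0,0,0],-0.3],[[0,0,0],[0,0,0],-0.1],[[0,0,0],[0,0,0],0],[[0,0,0],[0,0,0],0],[[0,0,0],[0,0,0],0],[[0,0,0],[0,0,0],0],[[-0.1,-0.01,0.17],[0,0,0],0],[[-0.25,-0.03,0.43],[0,0,0],0],[[-0.4,-0.04,0.69],[0,0,0],0],[[-0.4,-0.04,0.69],[0,0,0],0]]'
python3 -m pendant '[[[-0.4,-0.04,0.69],[0,0,0],0],[[-0.2,-0.02,0.34],[0,0,0],0],[[0,0,0],[0,0,0],0],[[0,0,0],[0,0,0],0],[[0,0,0],[0,0,0],0],[[0,0,0],[0,0,0],0],[[0,0,0],[0,0,0],0],[[0,0,0],[0,0,0],0],[[0,0,0],[0,0,0],0],[[0,0,0],[0,0,0],0]]'
python3 - <<'E'
from c import *
im=bot.capture("wrist");hsv=cv2.cvtColor(im,cv2.COLOR_BGR2HSV);H,S,V=[hsv[...,i].astype(int) for i in range(3)]
b=blobs((H>=5)&(H<15)&(S>150)&(V>60),(280,240),150,30);print(b)
for a in(-.1,0,.1):print(a,proj("wrist",C+R@np.array([50*np.cos(a),-50*np.sin(a),39])).round(0))
E
```

```text
time: 38.57
tool_pos: [577.7, -6.5, 250.0]
tcp_rot: [2.625, 0.132, 1.897]
contact_force: [0.5, -0.7, -1.2]
grip_width: 46.3
finger_force: 0.0
time: 39.4
tool_pos: [560.6, -8.3, 280.4]
tcp_rot: [2.624, 0.133, 1.896]
contact_force: [0.3, -0.2, 0.5]
grip_width: 46.1
finger_force: 0.0
a -0.01 r 50.0 z 150.5 Floc [ 0.5 -0.2  0.3] w 46.1 j [-0.24  0.13  1.82  0.27  0.7  -0.77]
[([282.3, 208.5], [273, 193, 20, 33, 499])]
-0.1 [282. 204.]
0 [281. 209.]
0.1 [279. 215.]
```

The handle stands at the pointer (about 0 rad), the knob is at about 3.45 rad and the gripper is clear.

```bash
python3 -c "
from plant import bot
print(bot.close_job())"
```

```text
the job is handed in; nothing more can be done
None
```

I handed the job in at about 39 s: the knob is backed off about 3.45 rad and the disc's handle stands at the red pointer after its extra turn, both read from the wrist camera; the gripper is clear, and I didn't re-check the vials in a picture afterwards.

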